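# Seat a relief-valve disc and check its stem with sprung gauging tweezers

## Task

Lift the brass valve disc by its stem and set it fully home, flat, in the round recess of the aluminium seat, and let go of it. Then take the sprung gauging tweezers off their blue stand by the rubber grips, squeeze them until the black needle lies over the green mark on their scale, and hold them steady at that gap with the disc's stem standing midway between the two tips, the tips about half-way up the stem and touching neither disc nor seat. Finish while still holding them there, and leave everything else on the counter where it is.

Things in the scene. Friction and masses are not known exactly. Their poses are not given: they have to be found in the camera images.
- disc_stem (a point): brass valve disc: a round plate 60 mm across, 8 mm thick, with an upright stem 10 mm thick and 40 mm tall on its middle; about 120 g (varies). This point: on the stem's axis half-way up the stem, 28 mm above the disc's underside; z up along the stem. Starts on a blue mat, 100 mm square, 4 mm thick
- disc: the same brass disc; origin at the centre of its underside
- seat_hole0 (a point): aluminium valve seat, a fixed block 110 x 110 mm, 22 mm tall; in its top a round dark-floored recess 62.5 mm wide, 6 mm deep. This point is the centre of the recess at the level of the block's top
- seat: the same fixed block; origin at the centre of its underside, on the counter
- tweezers_grip (a point): sprung steel tweezers, 200 mm long, 106 g, level, arms 10 mm tall. This point: midway between the arms' black rubber grip pads (26 mm long, 13 mm tall), half-way up, near the centre of mass; at the start 45 mm above the counter, with only the stand's 6 mm base plate below the pads. x along the tweezers to the tips, y from right arm to left arm, z up
- tweezers_tips (a point): point midway between the tips, 88 mm ahead of tweezers_grip along x and level with it; the arms end 12 mm farther on. Tip gap at rest 60 mm, 22 to 38 mm at the mark
- needle (a point): black needle, 1.5 mm wide, fixed on the left arm 150 mm from its pivot (50 mm ahead of the grip point, 10 mm above it), lying over the white scale plate (26 mm along the tweezers, 66 mm across) that is fixed on top of the right arm. Squeezing moves it towards the right arm
- mark (a point): green mark, 6 mm wide, on the white scale plate (its place differs from run to run, and does not shift in use). Its y axis runs along the scale towards the left arm; the gap is right when the needle has y = 0 in this frame
- tweezers: the tweezers as a whole; same origin and axes as tweezers_grip. The mirror-image arms close together about pivots 100 mm behind it. Over the pads: 49 mm wide at rest, about 29 to 37 mm at the mark. Each mm of closing over the pads moves the needle 1.5 mm and closes the tips 2 mm. The spring pushes each pad out with about 3 N at rest, 7 to 12 N at the mark
- stand: blue stand of the tweezers, fixed: base plate 210 x 76 x 6 mm with two crossbars 10 mm thick, tops 40 mm above the counter, 98 mm behind and 55 mm ahead of its origin, which lies on the counter below the grip point
- tube_wide: widest stainless filling tube, standing, 70 mm foot, 170 mm tall; not to be disturbed, origin under its middle
- tube_mid: middle stainless filling tube, standing, 60 mm foot, 170 mm tall; not to be disturbed, origin under its middle
- tube_thin: thinnest stainless filling tube, standing, 52 mm foot, 160 mm tall; not to be disturbed, origin under its middle
- ringnut: steel ring nut with two lugs, 72 mm ring (122 mm over the lugs), 24 mm tall; not to be disturbed, origin under its middle
- clipbowl: small steel bowl, 90 mm wide, 40 mm tall; not to be disturbed, origin under its middle
- sanitiser: white spray bottle with blue cap, 64 mm wide, 170 mm tall; not to be disturbed, origin under its middle
- spanner: steel spanner lying flat, 160 mm long; not to be disturbed, origin under its middle
There are look-alikes about, which are no part of the job. Of the things that look like the disc, the smaller one is meant.

How it is judged:
By the outcome, as a careful person would: the job done as asked, in the order asked, and still so for the second after the job is handed in, while the arm keeps its last pose, push and grip.
It also fails if it takes over 54 s, if anything falls off the work surface, if the arm or the gripper's body presses on something with over 40 N, if the wrist force passes 120 N, or if a joint passes its speed limit or range.

## Robot

A 7-joint arm with a two-finger parallel gripper is mounted at the origin on the work surface. World frame = base frame: x ahead of the robot, y to its left, z up, the work surface at z = 0. Lengths are in m, angles in rad, forces in N, time in s.
With the tool pointing down it reaches from about 0.425 to 0.925 m from the base axis. Payload 6.8 kg.
Tool frame: the origin (TCP) lies on the centre line of the jaws, within the pads' length; the fingertips stand 11 mm ahead of it and the grasp point (between the pads) lies 8 mm behind it; z points along the fingers, y is the direction in which the jaws open and shut (so a half turn about z gives the same grasp; the last joint's range is limited). The gripper opens to 85 mm and grips with 20 to 120 N. Pads are 22 mm wide; open, the fingers measure 114 mm over their backs; the gripper's body (76 mm by 85 mm) begins 54 mm behind the grasp point. The pads swing forward as they close: fully open they stand 13 mm farther back than shut.
Start: joints at [-1.455, 0.477, 0.022, 1.555, -0.011, 1.109, -0.083], TCP at [0.15, 0.658, 0.213] pointing down, gripper open.
Joint ranges: [-2.96, 2.96], [-0.34, 2.1], [-1.41, 1.46], [0.24, 2.44], [-1.37, 4.51], [0.17, 1.92], [-2.96, 2.96]. Speed limits (rad/s): [2.39, 2.39, 3.14, 3.14, 3.14, 3.14, 3.14].

## Interface

Orientations are given as a rotation vector (axis times angle).
In Python, from bench import r gives the robot as it stands.
- The arm moves only by the tool send_rows, never from a script. Its argument "deltas" is a list of rows, each a list of 7 numbers: the opening, from 0 (shut) to 1 (fully open), then the shift along the tool's x, y, z as a fraction of full scale, then the turn, a rotation vector about the tool's x, y, z as a fraction of full scale. In form: [[hand, x, y, z, ax, ay, az], ...]. A call has 1 to 20 rows; each row is the pose to reach, as a shift and turn from the pose commanded when the call began, along the tool's axes at that moment, turning the shorter way round; what a row does not reach only later rows make up. Full scale, the value 1, is 150 mm for a shift and 180 degrees for a turn. A row lasts 1/12 s, in which the tool goes at most 41.7 mm and 7.16 degrees, less where a joint would pass 70% of its speed; a pose out of reach is approached as far as the arm can. A call with a number of a shift or a turn outside -1 to 1 is refused whole. A call with a gripper value outside its range is refused whole. The fingers move at their own pace and stop on an object; "squeeze" is the grip in N (left out, the last holds). Time passes only in rows, so rows that repeat a pose let the fingers close. It gives the time, the measured TCP pose, the force and the opening at its end, in the units of the state.
- r.get_obs(): the state, without advancing time (a new reading comes with each control period).
- r.grab_frame(name): name is "scene" or "top" or "wrist"; returns a dict with "pixels" (384x512x3 uint8, red, green, blue), "camera_matrix" (3x3 intrinsics, pixels), "rvec" (rotation vector, rad) and "tvec" (3), from world to camera coordinates, as OpenCV has them. Camera axes: x right, y down, z forward; pixel columns grow to the right and rows downward; lengths in m; the calibration is good to about 2 mm. A picture is of the moment at which its call begins. There is no depth.
- r.hand_in(): hands the job in, once; it reports no verdict.
The state is a dict: "clock": time; "joints": joint angles; "qvel": joint speeds; "tau": joint torques, N m; "tcp_pos": TCP position; "orientation": TCP orientation; "contact_force": force on the tool from outside, world axes, zero at the start; "moment": the same for the moment, N m; "grip_width": finger opening in m.
Only numpy, scipy, OpenCV 4.12 (cv2) and the standard library are available. Lean on these libraries where they do the work, as an engineer would, in place of code of your own. Each camera call takes 0.05 s, during which the arm holds its last target. There are 200 camera calls.

## Working session

There is one attempt and no reset: what is moved stays moved. The work goes in short steps, Python scripts to look and compute and a tool call to move; the robot and the scene stay as the last step left them, time stands still between calls to the robot, and variables do not carry over. Pictures are saved under pics/ and viewed, about 8 in all and at most 12, crops included, and the job is handed in when it is done.

Besides the shell and the picture viewer there is one more tool, called after "Call:" by a JSON object that holds its "op" and its "data", one argument or row to a line. send_rows: Moves the arm, as the interface text tells. Shift numbers are shares of 150 mm and turn numbers shares of 180 degrees, none past 1 either way. Its arguments: {"type":"object","properties":{"deltas":{"type":"array","items":{"type":"array","items":{"type":"number"}}},"squeeze":{"type":"number"}},"required":["deltas"]}

```bash
mkdir -p pics; ls
cat > h.py <<'E'
import numpy as np, cv2
from bench import r
from scipy.spatial.transform import Rotation as R
def grab(n,name=None):
    f=r.grab_frame(n); 
    if name: cv2.imwrite(f'pics/{name}.png',f['pixels'][:,:,::-1])
    np.savez(f'pics/{name or n}.npz',**f); return f
def load(name): return dict(np.load(f'pics/{name}.npz'))
def ray(f,uv):
    Rm=cv2.Rodrigues(np.array(f['rvec'],float))[0]; t=np.array(f['tvec'],float).ravel()
    d=Rm.T@np.linalg.inv(f['camera_matrix'])@np.array([uv[0],uv[1],1.]); return -Rm.T@t,d/np.linalg.norm(d)
def onz(f,uv,z):
    c,d=ray(f,uv); return c+d*(z-c[2])/d[2]
def tri(obs):
    A=np.zeros((3,3));b=np.zeros(3)
    for f,uv in obs:
        c,d=ray(f,uv);P=np.eye(3)-np.outer(d,d);A+=P;b+=P@c
    return np.linalg.solve(A,b)
def proj(f,p): return cv2.projectPoints(np.array([p],float),np.array(f['rvec'],float),np.array(f['tvec'],float),np.array(f['camera_matrix'],float),None)[0].ravel()
def delta(pos,Rt):
    "target world pos, rotation matrix -> fractions from current"
    o=r.get_obs();Rc=R.from_rotvec(o['orientation']).as_matrix()
    return (Rc.T@(np.array(pos)-o['tcp_pos'])/.15).round(4),(R.from_matrix(Rc.T@Rt).as_rotvec()/np.pi).round(4)
E
python3 - <<'E'
from h import *
a=grab('scene','s0');b=grab('top','t0');c=grab('wrist','w0')
o=r.get_obs();print(o['clock'],o['tcp_pos'],R.from_rotvec(o['orientation']).as_matrix().round(3),o['grip_width'])
cv2.imwrite('pics/m0.png',cv2.resize(np.vstack([np.hstack([a['pixels'],b['pixels']])])[:,:,::-1],(800,300)))
for f in(a,b,c):print(ray(f,(256,192)),f['camera_matrix'][0,0])
E
```

```text
pics
0.15 [0.14971139 0.65770333 0.21201153] [[-0.975  0.222 -0.   ]
 [ 0.222  0.975 -0.001]
 [-0.    -0.001 -1.   ]] 0.085219975617027
(array([1.29067423, 0.78060309, 0.85973549]), array([-0.55524765, -0.58036218, -0.59571788])) 435.43335156493504
(array([0.33682327, 0.0134226 , 1.22763664]), array([ 0.20693831,  0.00720678, -0.97832745])) 347.5250514003222
(array([0.06856561, 0.67671463, 0.37284673]), array([ 0.31793229, -0.07944165, -0.94477938])) 344.9207122017256
```

View pics/t0.png

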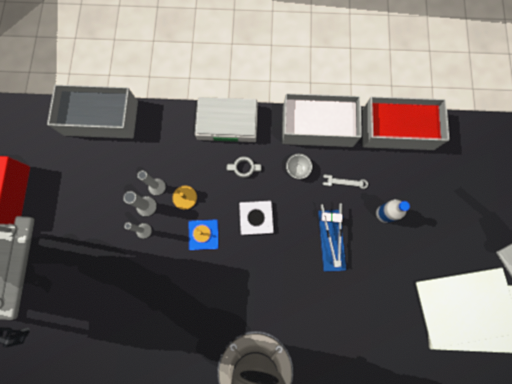

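View pics/s0.png

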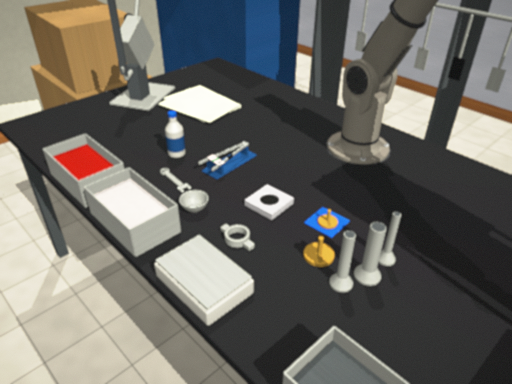

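Top view: disc candidates are the brass one on the blue mat at (202,234) and a brass one without a mat at (185,197). The seat is at (256,217) and the tweezers at (332,238), with tips towards the image top. In the scene view the discs are at (328,220) and (319,253). The mat one looks smaller; I'll check in a close crop.

Run:
```python
from h import *
b=load('t0');a=load('s0')
def c(f,x,y,w,h,s):return cv2.resize(f['pixels'][y:y+h,x:x+w,::-1],(w*s,h*s),interpolation=cv2.INTER_CUBIC)
A=c(b,165,180,120,75,4);B=c(b,310,195,45,80,6);C=c(a,295,195,80,75,4);D=c(a,190,130,80,60,5)
im=np.zeros((600,800,3),np.uint8)
im[:300,:480]=A;im[:480,500:770]=B;im[300:600,0:320]=C
im[300:600,320:500]=D[:,100:280]
cv2.imwrite('pics/c0.png',im)
for n,f in(('t',b),('s',a)):
    hsv=cv2.cvtColor(f['pixels'],cv2.COLOR_RGB2HSV)
    for k,lo,hi in(('brass',(15,120,90),(30,255,255)),('blue',(105,150,60),(120,255,255)),('white',(0,0,200),(180,40,255)),('green',(45,100,60),(80,255,255))):
        cs=cv2.findContours(cv2.inRange(hsv,lo,hi),cv2.RETR_EXTERNAL,2)[0]
        for q in cs:
            ar=cv2.contourArea(q)
            x,y,w,h=cv2.boundingRect(q)
            if (ar>40 and w<50) : print(n,k,ar,(x,y,w,h),np.round(cv2.minAreaRect(q)[0],1),onz(f,(x+w/2-.5,y+h/2-.5),.01).round(3))
```

```text
t brass 174.0 (194, 226, 16, 16) [201.5 233. ] [0.439 0.207 0.01 ]
t brass 436.5 (172, 185, 25, 25) [184.3 197.3] [0.566 0.279 0.01 ]
t blue 161.0 (328, 222, 10, 37) [332.5 240. ] [ 0.435 -0.25   0.01 ]
t blue 833.0 (188, 219, 31, 31) [203. 234.] [0.437 0.201 0.01 ]
t blue 436.0 (318, 211, 28, 61) [331.7 240.5] [ 0.431 -0.247  0.01 ]
t blue 50.5 (379, 204, 12, 18) [383.1 213.8] [ 0.539 -0.434  0.01 ]
t blue 73.0 (399, 201, 11, 10) [404.  205.5] [ 0.567 -0.505  0.01 ]
t white 43.0 (0, 232, 11, 8) [  5.  235.5] [0.404 0.892 0.01 ]
t white 54.0 (333, 214, 9, 8) [337.  217.5] [ 0.514 -0.267  0.01 ]
t white 52.0 (322, 212, 9, 9) [326. 216.] [ 0.518 -0.228  0.01 ]
t white 90.5 (387, 202, 10, 14) [391.5 208.5] [ 0.554 -0.46   0.01 ]
t white 900.5 (240, 202, 33, 32) [255.9 217.4] [0.503 0.019 0.01 ]
t white 72.0 (324, 176, 38, 9) [342.5 180. ] [ 0.651 -0.288  0.01 ]
t white 53.5 (297, 164, 9, 10) [301.  168.5] [ 0.688 -0.137  0.01 ]
t white 81.0 (507, 23, 5, 30) [509.   37.5] [ 1.258 -0.952  0.01 ]
t white 45.5 (58, 0, 23, 4) [69.   1.5] [1.354 0.812 0.01 ]
s brass 639.5 (303, 235, 32, 32) [
[... 890 characters left out ...]
5 -0.161  0.01 ]
s white 771.5 (246, 185, 47, 32) [269.3 199.1] [0.5   0.014 0.01 ]
s white 81.5 (164, 170, 26, 22) [175.3 181.1] [ 0.651 -0.279  0.01 ]
s white 64.5 (208, 155, 19, 11) [216.3 159.9] [ 0.468 -0.286  0.01 ]
s white 189.0 (166, 118, 16, 20) [173.8 128.5] [ 0.44  -0.598  0.01 ]
s white 559.5 (0, 99, 42, 24) [ 18.6 108. ] [ 0.838 -1.18   0.01 ]
s white 110.0 (111, 95, 19, 11) [120.4  99.2] [ 0.467 -0.983  0.01 ]
s white 247.5 (138, 84, 35, 25) [152.1  93.2] [ 0.326 -0.911  0.01 ]
s white 67.0 (338, 68, 6, 39) [340.5  87. ] [-0.392 -0.388  0.01 ]
s white 431.5 (296, 53, 15, 39) [302.6  72.1] [-0.404 -0.642  0.01 ]
s white 289.0 (121, 0, 19, 42) [131.2  20.6] [-0.239 -2.096  0.01 ]
```

View pics/c0.png

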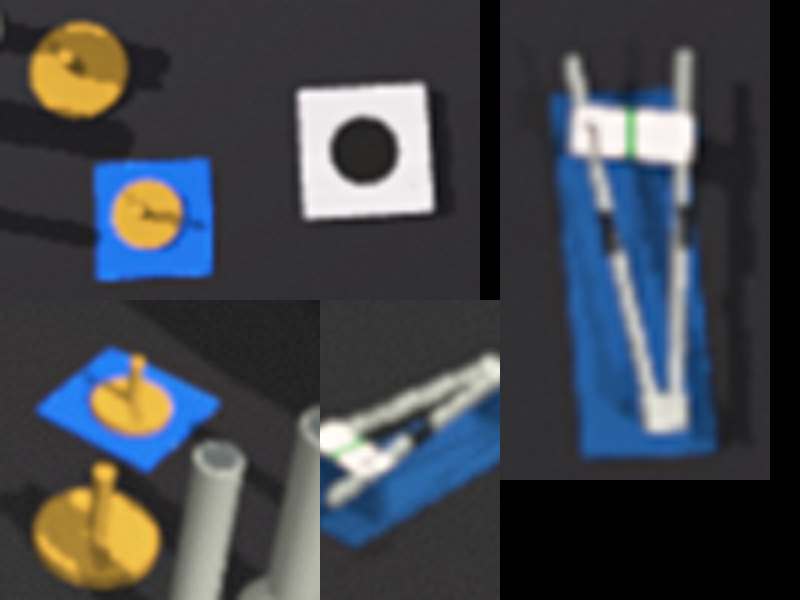

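The crop shows that the disc on the blue mat, with its stem, is the smaller of the two, so it is my choice. The other brass disc (upper left) is about 25 px wide against 16 px. The seat recess is centred near crop (365,150). On the tweezers the needle lies at the left of the scale and the green mark near its middle. Now moving to hover near the disc.

Call:
{"op": "send_rows", "data": {
  "deltas": [
    [1, -0.84, -0.85, -0.13, 0, 0, 0],
    [1, -0.84, -0.85, -0.13, 0, 0, 0],
    [1, -0.84, -0.85, -0.13, 0, 0, 0],
    [1, -0.84, -0.85, -0.13, 0, 0, 0],
    [1, -0.84, -0.85, -0.13, 0, 0, 0]
  ]
}}

```text
clock: 0.57
tcp_pos: [0.2491, 0.5002, 0.2327]
orientation: [0.362, 3.119, -0.003]
contact_force: [0.4, -1.0, -0.1]
grip_width: 0.0854
```

Call:
{"op": "send_rows", "data": {
  "deltas": [
    [1, -0.84, -0.85, -0.1, 0, 0, 0],
    [1, -0.84, -0.85, -0.1, 0, 0, 0],
    [1, -0.84, -0.85, -0.1, 0, 0, 0],
    [1, -0.84, -0.85, -0.1, 0, 0, 0],
    [1, -0.84, -0.85, -0.1, 0, 0, 0]
  ]
}}

```text
clock: 0.98
tcp_pos: [0.3425, 0.3479, 0.2477]
orientation: [0.362, 3.119, -0.002]
contact_force: [0.6, 0.4, -0.5]
grip_width: 0.0856
```

Call:
{"op": "send_rows", "data": {
  "deltas": [
    [1, -0.6, -0.8, 0.2, 0, 0, 0.28],
    [1, -0.6, -0.8, 0.2, 0, 0, 0.28],
    [1, -0.6, -0.8, 0.2, 0, 0, 0.28],
    [1, -0.6, -0.8, 0.2, 0, 0, 0.28],
    [1, -0.6, -0.8, 0.2, 0, 0, 0.28],
    [1, -0.6, -0.8, 0.2, 0, 0, 0.28],
    [1, -0.6, -0.8, 0.2, 0, 0, 0.28],
    [1, -0.6, -0.8, 0.2, 0, 0, 0.28],
    [1, -0.6, -0.8, 0.2, 0, 0, 0.28]
  ]
}}

```text
clock: 1.73
tcp_pos: [0.3999, 0.2168, 0.2173]
orientation: [-1.642, -2.678, 0.0]
contact_force: [0.5, -0.8, -0.1]
grip_width: 0.0855
```

Run:
```python
from h import *
o=r.get_obs();print(o['clock'],o['tcp_pos'],R.from_rotvec(o['orientation']).as_matrix().round(3),o['joints'].__repr__() if 0 else np.round(o['joints'],2))
f=grab('wrist','w1')
for p in((.437,.203,.012),(.437,.203,.052)): print(proj(f,p))
```

```text
1.7333 [0.39994576 0.21681519 0.21725469] [[-0.454  0.891 -0.   ]
 [ 0.891  0.454 -0.   ]
 [-0.    -0.    -1.   ]] [-0.94  0.1   0.34  2.07 -0.04  0.98 -0.12]
[281.69532739 179.59852874]
[284.33817367 191.36124635]
```

View pics/w1.png

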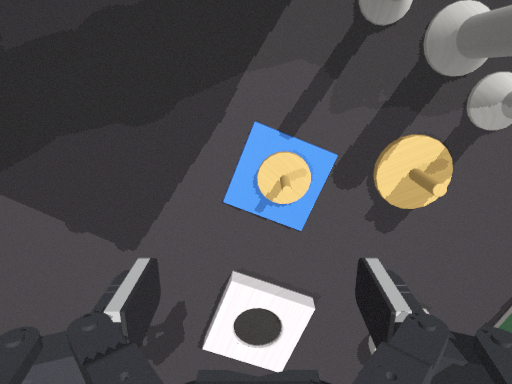

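The mat disc shows at (284,178), the big decoy at (413,172) and the seat recess at (258,327), all clear of the fingers. I'll take a second wrist view for stereo, shifted 100 mm.

Call:
{"op": "send_rows", "data": {
  "deltas": [
    [1, -0.67, 0, 0, 0, 0, 0],
    [1, -0.67, 0, 0, 0, 0, 0],
    [1, -0.67, 0, 0, 0, 0, 0],
    [1, -0.67, 0, 0, 0, 0, 0],
    [1, -0.67, 0, 0, 0, 0, 0],
    [1, -0.67, 0, 0, 0, 0, 0]
  ]
}}

```text
clock: 2.28
tcp_pos: [0.4449, 0.1279, 0.2172]
orientation: [-1.643, -2.677, -0.0]
contact_force: [-0.0, 0.1, 0.4]
grip_width: 0.0853
```

```bash
cat >> h.py <<'E'
def blobs(f,lo,hi,amin=300,clean=True):
    hsv=cv2.cvtColor(f['pixels'],cv2.COLOR_RGB2HSV);m=cv2.inRange(hsv,lo,hi)
    return [q for q in cv2.findContours(m,cv2.RETR_EXTERNAL,cv2.CHAIN_APPROX_NONE)[0] if cv2.contourArea(q)>amin]
def circ(f,q,z):
    P=np.array([onz(f,p,z)[:2] for p in q[:,0]]) if q.ndim==3 else q
    for _ in range(4):
        A=np.c_[2*P,np.ones(len(P))];s=np.linalg.lstsq(A,(P**2).sum(1),rcond=None)[0];rr=np.sqrt(s[2]+s[0]**2+s[1]**2)
        e=np.abs(np.hypot(*(P-s[:2]).T)-rr);P=P[e<=max(.001,np.percentile(e,90))]
    return s[:2].round(4),round(rr,4),round(e.std(),4)
E
python3 - <<'E'
from h import *
grab('wrist','w2')
for n in('w1','w2'):
    f=load(n)
    print(n,r.get_obs()['tcp_pos'])
    for q in blobs(f,(12,90,60),(32,255,255)): print(' brass',cv2.boundingRect(q),circ(f,q,.012))
    for q in blobs(f,(100,120,60),(125,255,255),1500):
        c=cv2.boxPoints(cv2.minAreaRect(q)); print(' mat',np.mean([onz(f,p,.004) for p in c],0).round(4),cv2.minAreaRect(q)[0])
    for q in blobs(f,(0,0,150),(180,40,255),1500):
        m=np.zeros((384,512),np.uint8);cv2.drawContours(m,[q],-1,255,-1)
        g=cv2.cvtColor(f['pixels'],cv2.COLOR_RGB2GRAY)
        d=((g<100)&(m>0)).astype(np.uint8)
        for k in cv2.findContours(d,0,cv2.CHAIN_APPROX_NONE)[0]:
            if cv2.contourArea(k)>300: print(' hole',cv2.boundingRect(k),'top',circ(f,k,.022),'floor',circ(f,k,.016))
for n in ('w1','w2'):
    f=load(n);
a=[ (load(n)['pixels'][:,:,::-1]) for n in('w1','w2')]
cv2.imwrite('pics/c1.png',np.hstack([a[0][110:375,190:400],a[1][60:325,170:400]])[:, :].repeat(1,0))
E
```

```text
w1 [0.44479321 0.12823717 0.21719732]
 brass (258, 152, 53, 52) (array([0.4377, 0.2057]), np.float64(0.0289), np.float64(0.0002))
 brass (373, 134, 80, 75) (array([0.5616, 0.2757]), np.float64(0.0427), np.float64(0.0003))
 mat [0.4364 0.1999 0.004 ] (279.40484619140625, 177.69570922851562)
 hole (234, 308, 47, 37) top (array([0.4995, 0.0206]), np.float64(0.0282), np.float64(0.0003)) floor (array([0.5019, 0.016 ]), np.float64(0.0287), np.float64(0.0003))
w2 [0.44479321 0.12823717 0.21719732]
 brass (258, 54, 58, 61) (array([0.4383, 0.205 ]), np.float64(0.0287), np.float64(0.0002))
 brass (384, 33, 87, 88) (array([0.5625, 0.2744]), np.float64(0.0425), np.float64(0.0003))
 mat [0.4343 0.1999 0.004 ] (279.7586364746094, 84.89656066894531)
 hole (232, 236, 52, 44) top (array([0.4998, 0.0195]), np.float64(0.0288), np.float64(0.0003)) floor (array([0.5014, 0.0164]), np.float64(0.0293), np.float64(0.0003))
```

View pics/w2.png

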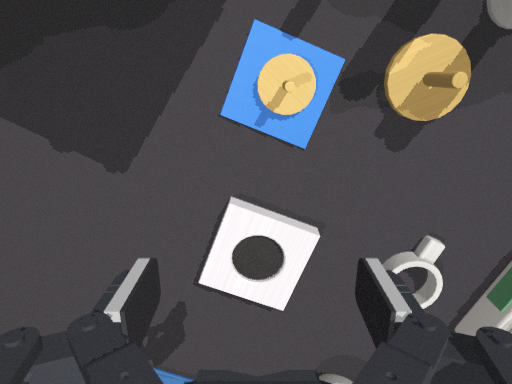

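The disc is at (290,85) and the seat recess at (257,257), both clear. I'll put the camera vertically over the recess for a precise centre, and a second, lower one for its height.

Call:
{"op": "send_rows", "data": {
  "deltas": [
    [1, -0.8, 0, 0, 0, 0, 0],
    [1, -0.8, 0, 0, 0, 0, 0],
    [1, -0.8, 0, 0, 0, 0, 0],
    [1, -0.8, 0, 0, 0, 0, 0]
  ]
}}

```text
clock: 2.67
tcp_pos: [0.5017, 0.014, 0.2179]
orientation: [1.652, 2.668, -0.001]
contact_force: [0.4, -0.4, 0.4]
grip_width: 0.0855
```

Call:
{"op": "send_rows", "data": {
  "deltas": [
    [1, -0.58, 0, 0.4, 0, 0, 0],
    [1, -0.58, 0, 0.4, 0, 0, 0],
    [1, -0.58, 0, 0.4, 0, 0, 0],
    [1, -0.58, 0, 0.4, 0, 0, 0],
    [1, -0.58, 0, 0.4, 0, 0, 0],
    [1, -0.58, 0, 0.4, 0, 0, 0]
  ]
}}

```text
clock: 3.17
tcp_pos: [0.5386, -0.056, 0.1574]
orientation: [-1.643, -2.677, -0.001]
contact_force: [-0.5, 0.3, -0.4]
grip_width: 0.0852
```

Run:
```python
from h import *
f3=grab('wrist','w3');print(r.get_obs()['tcp_pos'],proj(f3,(.501,.018,.022)))
S={}
for n in('w1','w2','w3'):
    f=load(n);g=cv2.cvtColor(f['pixels'],cv2.COLOR_RGB2GRAY)
    u=proj(f,(.501,.018,.022)).round().astype(int)
    for th in(60,90,130,160):
        m=(g<th).astype(np.uint8);lab=cv2.connectedComponents(m)[1];l=lab[u[1],u[0]]
        k=max(cv2.findContours((lab==l).astype(np.uint8),0,cv2.CHAIN_APPROX_NONE)[0],key=cv2.contourArea)
        print(n,th,cv2.boundingRect(k),[circ(f,k,z) for z in(.016,.022)])
    # outer top outline: bright region corners
f=f3;u=proj(f,(.501,.018,.022)).astype(int)
im=f['pixels'][max(0,u[1]-110):u[1]+130,u[0]-130:u[0]+130,::-1]
cv2.imwrite('pics/c3.png',cv2.resize(im,None,fx=2,fy=2))
```

```text
[ 0.53877858 -0.05582598  0.15772054] [257.42463594  73.16397939]
w1 60 (0, 0, 512, 384) [(array([0.4749, 0.1637]), np.float64(0.2386), np.float64(0.0198)), (array([0.4731, 0.1658]), np.float64(0.2347), np.float64(0.0194))]
w1 90 (234, 308, 47, 37) [(array([0.5018, 0.016 ]), np.float64(0.0286), np.float64(0.0003)), (array([0.4995, 0.0206]), np.float64(0.0281), np.float64(0.0003))]
w1 130 (234, 308, 48, 38) [(array([0.5018, 0.0157]), np.float64(0.0291), np.float64(0.0003)), (array([0.4995, 0.0203]), np.float64(0.0286), np.float64(0.0003))]
w1 160 (234, 308, 48, 38) [(array([0.502 , 0.0155]), np.float64(0.0297), np.float64(0.0003)), (array([0.4997, 0.0201]), np.float64(0.0292), np.float64(0.0003))]
w2 60 (0, 0, 512, 384) [(array([0.4928, 0.0684]), np.float64(0.2431), np.float64(0.0176)), (array([0.4914, 0.0706]), np.float64(0.2391), np.float64(0.0173))]
w2 90 (232, 236, 52, 43) [(array([0.5012, 0.0167]), np.float64(0.029), np.float64(0.0003)), (array([0.4996, 0.0198]), np.float64(0.0286), np.float64(0.0003))]
w2 130 (232, 236, 52, 44) [(array([0.5016, 0.0164]), np.float64(0.0295), np.f
[... 180 characters left out ...]
ay([0.4999, 0.0196]), np.float64(0.0295), np.float64(0.0003))]
w3 60 (221, 34, 73, 77) [(array([0.5009, 0.0176]), np.float64(0.0299), np.float64(0.0002)), (array([0.5009, 0.0177]), np.float64(0.0293), np.float64(0.0001))]
w3 90 (221, 34, 74, 78) [(array([0.501 , 0.0176]), np.float64(0.0302), np.float64(0.0002)), (array([0.501 , 0.0176]), np.float64(0.0296), np.float64(0.0001))]
w3 130 (220, 33, 76, 79) [(array([0.501 , 0.0178]), np.float64(0.0307), np.float64(0.0002)), (array([0.501 , 0.0178]), np.float64(0.0301), np.float64(0.0002))]
w3 160 (220, 31, 77, 81) [(array([0.5011, 0.0185]), np.float64(0.0314), np.float64(0.0002)), (array([0.5011, 0.0185]), np.float64(0.0308), np.float64(0.0002))]
```

View pics/c3.png

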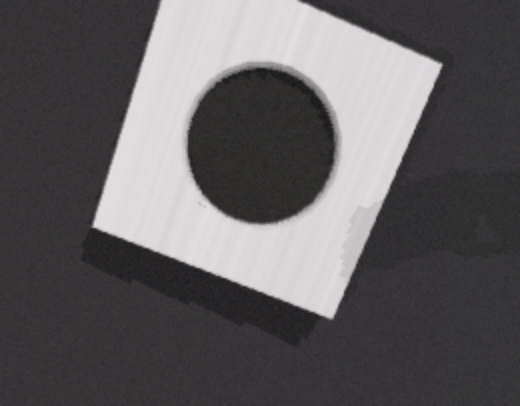

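The recess centre is at (0.501, 0.0177), well fitted. I'll measure the disc from the same relative camera pose, so calibration error cancels.

Call:
{"op": "send_rows", "data": {
  "deltas": [
    [1, 0.8, 0.1, 0, 0, 0, 0],
    [1, 0.8, 0.1, 0, 0, 0, 0],
    [1, 0.8, 0.1, 0, 0, 0, 0],
    [1, 0.8, 0.1, 0, 0, 0, 0]
  ]
}}

```text
clock: 3.55
tcp_pos: [0.4953, 0.0658, 0.1576]
orientation: [-1.627, -2.683, -0.005]
contact_force: [0.6, 0.4, -0.5]
grip_width: 0.0855
```

Call:
{"op": "send_rows", "data": {
  "deltas": [
    [1, 0.5, 0.09, 0.07, 0, 0, 0],
    [1, 0.5, 0.09, 0.07, 0, 0, 0],
    [1, 0.5, 0.09, 0.07, 0, 0, 0],
    [1, 0.5, 0.09, 0.07, 0, 0, 0],
    [1, 0.5, 0.09, 0.07, 0, 0, 0]
  ]
}}

```text
clock: 3.97
tcp_pos: [0.4762, 0.1299, 0.1475]
orientation: [1.643, 2.677, 0.002]
contact_force: [0.7, -0.7, -0.2]
grip_width: 0.0855
```

Run:
```python
from h import *
f=grab('wrist','w4');print(r.get_obs()['tcp_pos'])
for q in blobs(f,(12,90,60),(32,255,255)): print(' brass',cv2.boundingRect(q),circ(f,q,.012))
# height check: disc centre agreement between w2 and w4 as z varies
f2=load('w2')
for z in(.004,.008,.012,.016,.02):
    c=[min((circ(g,q,z) for q in blobs(g,(12,90,60),(32,255,255))),key=lambda s:np.hypot(*(s[0]-[.438,.205]))) for g in(load('w1'),f2,f)]
    print(z,[x[0] for x in c],[x[1] for x in c])
a,b=delta((.4382,.205,.03),R.from_rotvec(r.get_obs()['orientation']).as_matrix());print(a,b)
```

```text
[0.47639141 0.12894861 0.14740963]
 brass (222, 33, 73, 76) (array([0.4385, 0.2051]), np.float64(0.0289), np.float64(0.0001))
 brass (380, 6, 109, 111) (array([0.5625, 0.2746]), np.float64(0.0424), np.float64(0.0003))
0.004 [array([0.4393, 0.2039]), array([0.439 , 0.2051]), array([0.4385, 0.2051])] [np.float64(0.0296), np.float64(0.0293), np.float64(0.0297)]
0.008 [array([0.4385, 0.2048]), array([0.4387, 0.205 ]), array([0.4385, 0.2051])] [np.float64(0.0293), np.float64(0.029), np.float64(0.0293)]
0.012 [array([0.4377, 0.2057]), array([0.4383, 0.205 ]), array([0.4385, 0.2051])] [np.float64(0.0289), np.float64(0.0287), np.float64(0.0289)]
0.016 [array([0.4369, 0.2066]), array([0.438, 0.205]), array([0.4385, 0.2051])] [np.float64(0.0286), np.float64(0.0284), np.float64(0.0286)]
0.02 [array([0.436 , 0.2076]), array([0.4377, 0.2049]), array([0.4385, 0.2051])] [np.float64(0.0283), np.float64(0.0281), np.float64(0.0282)]
[5.673e-01 6.000e-04 7.827e-01] [0. 0. 0.]
```

The disc is at (0.4385, 0.2051). Comparing views, its plate top stands at about 9–12 mm, which agrees with the text. Going down to the stem and closing.

Call:
{"op": "send_rows", "data": {
  "deltas": [
    [1, 0.567, 0.003, 0.1, 0, 0, 0],
    [1, 0.567, 0.003, 0.2, 0, 0, 0],
    [1, 0.567, 0.003, 0.3, 0, 0, 0],
    [1, 0.567, 0.003, 0.45, 0, 0, 0],
    [1, 0.567, 0.003, 0.6, 0, 0, 0],
    [1, 0.567, 0.003, 0.72, 0, 0, 0],
    [1, 0.567, 0.003, 0.783, 0, 0, 0],
    [1, 0.567, 0.003, 0.783, 0, 0, 0],
    [0.5, 0.567, 0.003, 0.783, 0, 0, 0],
    [0.25, 0.567, 0.003, 0.783, 0, 0, 0]
  ],
  "squeeze": 25
}}

```text
clock: 4.85
tcp_pos: [0.4393, 0.2051, 0.0304]
orientation: [1.648, 2.674, 0.002]
contact_force: [-0.5, 0.1, -0.2]
grip_width: 0.0642
```

Call:
{"op": "send_rows", "data": {
  "deltas": [
    [0.2, 0, 0, 0, 0, 0, 0],
    [0.15, 0, 0, 0, 0, 0, 0],
    [0.1, 0, 0, 0, 0, 0, 0],
    [0.05, 0, 0, 0, 0, 0, 0],
    [0, 0, 0, 0, 0, 0, 0],
    [0, 0, 0, 0, 0, 0, 0],
    [0, 0, 0, 0, 0, 0, 0],
    [0, 0, 0, 0, 0, 0, 0],
    [0, 0, 0, 0, 0, 0, 0]
  ]
}}

```text
clock: 5.6
tcp_pos: [0.4385, 0.2054, 0.0297]
orientation: [1.647, 2.675, 0.001]
contact_force: [-1.1, -0.2, 6.4]
grip_width: 0.0071
```

Run:
```python
from h import *
f=grab('wrist','w5');o=r.get_obs();print(o['tcp_pos'],o['grip_width'],o['contact_force'])
for q in blobs(f,(12,90,60),(32,255,255)): print(' brass',cv2.boundingRect(q),circ(f,q,.012))
```

```text
[0.43851752 0.20541194 0.02970539] 0.007134949766074532 [-0.64119984  0.41757123  6.03116191]
 brass (206, 175, 103, 98) (array([0.4374, 0.2071]), np.float64(0.0289), np.float64(0.0009))
 brass (429, 140, 83, 141) (array([0.5565, 0.2741]), np.float64(0.0403), np.float64(0.0018))
```

View pics/w5.png

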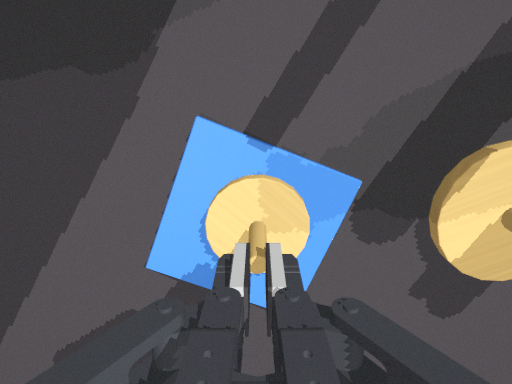

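Run:
```python
from h import *
f=load('w5');Rm=R.from_rotvec(r.get_obs()['orientation']).as_matrix();p=r.get_obs()['tcp_pos']
for q in((.4385,.2051,.012),(.4385,.2051,.052)): print(proj(f,q))
print('tip',[proj(f,p+Rm@np.array([x,0,.011])).round() for x in(-.011,0,.011)],proj(f,p))
im=f['pixels'][160:300,190:330,::-1];cv2.imwrite('pics/c5.png',cv2.resize(im,None,fx=4,fy=4,interpolation=cv2.INTER_CUBIC))
```

```text
[257.23359025 228.139586  ]
[257.20907055 265.36179688]
tip [array([258., 251.]), array([258., 233.]), array([258., 214.])] [257.52381146 242.21052159]
```

View pics/c5.png

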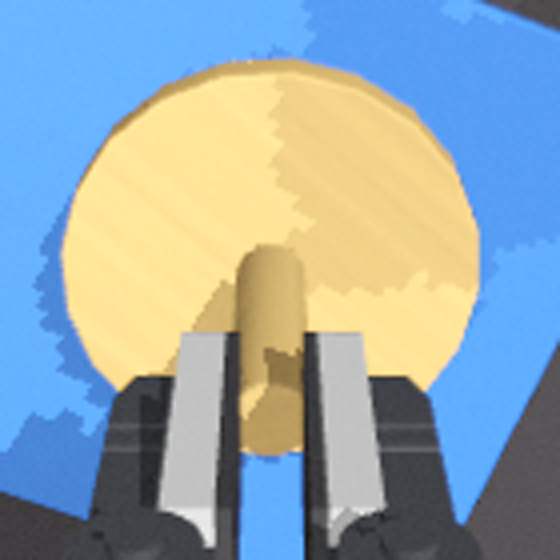

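The stem is between the pads, at crop (272,360), and the grip looks proper. The reported 7 mm width against 10 mm may be pad give. Lifting and carrying it over the seat.

Call:
{"op": "send_rows", "data": {
  "deltas": [
    [0, 0, 0, -0.1, 0, 0, 0],
    [0, 0, 0, -0.2, 0, 0, 0],
    [0, 0, 0, -0.33, 0, 0, 0],
    [0, 0, 0, -0.33, 0, 0, 0],
    [0, -0.15, -0.02, -0.33, 0, 0, 0],
    [0, -0.3, -0.04, -0.33, 0, 0, 0],
    [0, -0.45, -0.06, -0.33, 0, 0, 0],
    [0, -0.6, -0.08, -0.33, 0, 0, 0],
    [0, -0.7, -0.1, -0.33, 0, 0, 0],
    [0, -0.7, -0.1, -0.33, 0, 0, 0],
    [0, -0.7, -0.1, -0.33, 0, 0, 0]
  ]
}}

```text
clock: 6.57
tcp_pos: [0.4717, 0.1038, 0.0781]
orientation: [-1.649, -2.673, 0.002]
contact_force: [-0.5, 0.0, -1.9]
grip_width: 0.0069
```

Call:
{"op": "send_rows", "data": {
  "deltas": [
    [0, -0.15, -0.024, 0, 0, 0, 0],
    [0, -0.3, -0.048, 0, 0, 0, 0],
    [0, -0.45, -0.07, 0, 0, 0, 0],
    [0, -0.55, -0.09, 0, 0, 0, 0],
    [0, -0.603, -0.096, 0, 0, 0, 0],
    [0, -0.603, -0.096, 0.07, 0, 0, 0],
    [0, -0.603, -0.096, 0.13, 0, 0, 0],
    [0, -0.603, -0.096, 0.13, 0, 0, 0],
    [0, -0.603, -0.096, 0.13, 0, 0, 0]
  ]
}}

```text
clock: 7.32
tcp_pos: [0.4988, 0.0189, 0.0581]
orientation: [-1.642, -2.675, 0.002]
contact_force: [-0.0, -0.4, -1.5]
grip_width: 0.0072
```

Run:
```python
from h import *
f=grab('wrist','w6');t=grab('top','t6');s=grab('scene','s6');o=r.get_obs();print(o['tcp_pos'],R.from_rotvec(o['orientation']).as_matrix().round(3),o['grip_width'],o['contact_force'])
u=proj(f,(.501,.018,.03)).astype(int);print(u)
im=f['pixels'][130:330,150:370,::-1];A=cv2.resize(im,None,fx=2.2,fy=2.2)
u=proj(s,(.501,.018,.03)).astype(int)
B=cv2.resize(s['pixels'][u[1]-45:u[1]+30,u[0]-40:u[0]+40,::-1],None,fx=3.8,fy=3.8)
im=np.zeros((600,800,3),np.uint8);im[:A.shape[0],:A.shape[1]]=A;im[:B.shape[0],490:490+B.shape[1]]=B[:,:310]
cv2.imwrite('pics/c6.png',im)
for q in blobs(f,(12,90,60),(32,255,255)): print(' brass',cv2.boundingRect(q))
```

```text
[0.50001347 0.01823058 0.05932096] [[-0.452  0.892 -0.   ]
 [ 0.892  0.452  0.   ]
 [ 0.     0.    -1.   ]] 0.007314524799133928 [ 0.28229127 -0.67160157 -0.77780546]
[260 223]
 brass (205, 174, 104, 99)
```

View pics/c6.png

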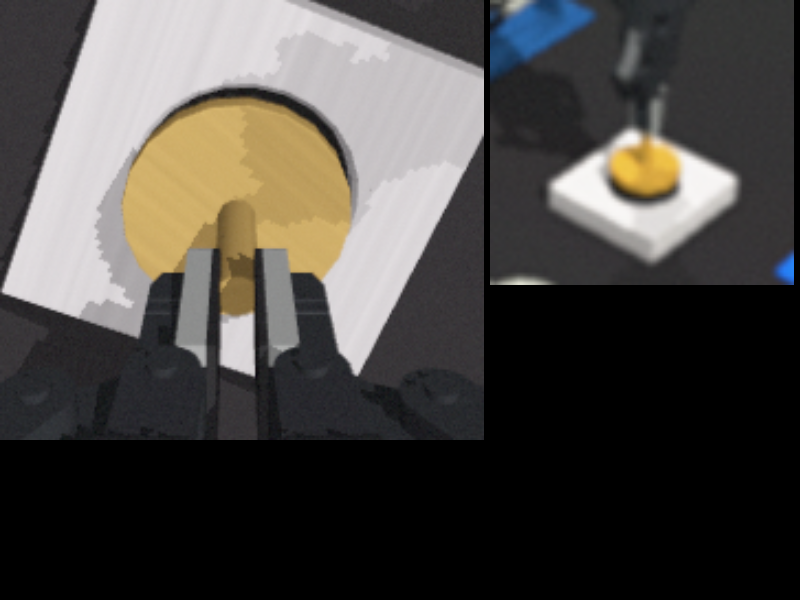

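The disc is held level and centred nearly over the recess; its measured tool-y offset is under 0.3 mm. Settling, lowering to just above the rim, then checking the pose.

Call:
{"op": "send_rows", "data": {
  "deltas": [
    [0, 0, 0, 0, 0, 0, 0],
    [0, 0, 0, 0.03, 0, 0, 0],
    [0, 0, 0, 0.05, 0, 0, 0],
    [0, 0, 0, 0.05, 0, 0, 0],
    [0, 0, 0, 0.05, 0, 0, 0],
    [0, 0, 0, 0.05, 0, 0, 0]
  ]
}}

```text
clock: 7.97
tcp_pos: [0.5, 0.0173, 0.0518]
orientation: [-1.647, -2.675, 0.0]
contact_force: [0.1, -0.4, -2.0]
grip_width: 0.0075
```

Run:
```python
from h import *
f=grab('wrist','w7');o=r.get_obs();print(o['tcp_pos'],o['contact_force'])
Rm=R.from_rotvec(o['orientation']).as_matrix()
print(delta((.501,.0177,.0417),Rm))
q=[q for q in blobs(f,(12,90,60),(32,255,255))][0];print(cv2.boundingRect(q))
zt=o['tcp_pos'][2]-.0297+.012
P=q[:,0]
m=P[(P[:,1]<250)]
L=m[m[:,0]<m[:,0].min()+3].mean(0);Rr=m[m[:,0]>m[:,0].max()-3].mean(0);print(L,Rr,[Rm.T@(onz(f,x,zt-.004)-o['tcp_pos']) for x in(L,Rr)])
```

```text
[0.50009571 0.01736186 0.05185529] [-0.52465743  0.59375947 -1.31072555]
(array([-0.0007,  0.0064,  0.0677]), array([0., 0., 0.]))
(205, 174, 105, 99)
[206.4 225. ] [307.84615385 223.5       ] [array([-9.10555333e-05, -2.96796601e-02,  2.16994148e-02]), array([0.00080998, 0.02904909, 0.02170055])]
```

Call:
{"op": "send_rows", "data": {
  "deltas": [
    [0, 0, 0.008, 0, 0, 0, 0],
    [0, 0, 0.008, 0, 0, 0, 0],
    [0, 0, 0.008, 0.015, 0, 0, 0],
    [0, 0, 0.008, 0.025, 0, 0, 0],
    [0, 0, 0.008, 0.035, 0, 0, 0],
    [0, 0, 0.008, 0.042, 0, 0, 0],
    [0, 0, 0.008, 0.048, 0, 0, 0],
    [0, 0, 0.008, 0.048, 0, 0, 0],
    [0, 0, 0.008, 0.048, 0, 0, 0]
  ]
}}

```text
clock: 8.77
tcp_pos: [0.5011, 0.0179, 0.0446]
orientation: [-1.647, -2.675, 0.0]
contact_force: [0.4, 0.2, -2.4]
grip_width: 0.0071
```

Run:
```python
from h import *
f=grab('wrist','w8')
for i in range(3): o=r.get_obs();print(o['tcp_pos'],o['contact_force'],o['moment'])
A=cv2.resize(f['pixels'][130:330,150:370,::-1],None,fx=2.5,fy=2.5);cv2.imwrite('pics/c8.png',A)
```

```text
[0.50115019 0.01794198 0.04463087] [ 0.24892851 -0.56498397 -1.50556754] [-0.01263146 -0.06873004  0.00983672]
[0.50115019 0.01794198 0.04463087] [ 0.24892851 -0.56498397 -1.50556754] [-0.01263146 -0.06873004  0.00983672]
[0.50115019 0.01794198 0.04463087] [ 0.24892851 -0.56498397 -1.50556754] [-0.01263146 -0.06873004  0.00983672]
```

View pics/c8.png

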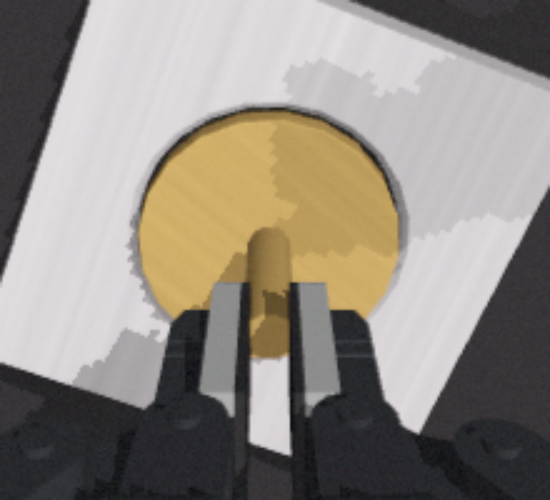

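The disc has entered the recess by 3 mm with no contact force. Pressing home gently, then releasing. (10 pictures viewed so far.)

Call:
{"op": "send_rows", "data": {
  "deltas": [
    [0, 0, 0, 0.01, 0, 0, 0],
    [0, 0, 0, 0.018, 0, 0, 0],
    [0, 0, 0, 0.022, 0, 0, 0],
    [0, 0, 0, 0.024, 0, 0, 0],
    [0, 0, 0, 0.024, 0, 0, 0],
    [0, 0, 0, 0.024, 0, 0, 0]
  ]
}}

```text
clock: 9.32
tcp_pos: [0.5012, 0.018, 0.0417]
orientation: [-1.647, -2.675, -0.001]
contact_force: [-3.1, 0.3, 7.8]
grip_width: 0.0068
```

Call:
{"op": "send_rows", "data": {
  "deltas": [
    [0.1, 0, 0, -0.003, 0, 0, 0],
    [0.2, 0, 0, -0.003, 0, 0, 0],
    [0.3, 0, 0, -0.003, 0, 0, 0],
    [0.5, 0, 0, -0.003, 0, 0, 0],
    [0.5, 0, 0, -0.003, 0, 0, 0],
    [0.5, 0, 0, -0.05, 0, 0, 0],
    [0.5, 0, 0, -0.15, 0, 0, 0],
    [0.5, 0, 0, -0.3, 0, 0, 0],
    [0.5, 0, 0, -0.5, 0, 0, 0],
    [0.5, 0, 0, -0.75, 0, 0, 0],
    [0.8, -0.25, 0, -0.77, 0, 0, 0],
    [0.8, -0.55, 0, -0.77, 0, 0, 0],
    [0.8, -0.55, 0, -0.77, 0, 0, 0],
    [0.8, -0.55, 0, -0.77, 0, 0, 0],
    [0.8, -0.55, 0, -0.77, 0, 0, 0]
  ]
}}

```text
clock: 10.57
tcp_pos: [0.5378, -0.0557, 0.1565]
orientation: [-1.648, -2.674, 0.0]
contact_force: [-0.2, 0.0, -1.1]
grip_width: 0.068
```

Run:
```python
from h import *
f=grab('wrist','w9');o=r.get_obs();print(o['tcp_pos'],o['contact_force'])
for q in blobs(f,(12,90,60),(32,255,255)): 
    print(cv2.boundingRect(q),[circ(f,q,z) for z in(.024,.028)])
# stem top: brightest small? use w9 & scene later ; tweezers colour survey in t0
b=load('t0');hsv=cv2.cvtColor(b['pixels'],cv2.COLOR_RGB2HSV)[195:275,310:355];px=b['pixels'][195:275,310:355]
for y,x in((8,12),(8,30),(20,15),(21,30),(38,17),(40,30),(55,22),(68,27),(75,50-10)):print((x+310,y+195),px[y,x],hsv[y,x])
```

```text
[ 0.53761387 -0.0547838   0.15625332] [0.19129432 0.16065914 0.04532075]
(221, 35, 74, 78) [(array([0.501 , 0.0176]), np.float64(0.0293), np.float64(0.0001)), (array([0.501 , 0.0177]), np.float64(0.0289), np.float64(0.0001))]
(322, 203) [65 64 65] [150   4  65]
(340, 203) [120 120 117] [ 30   6 120]
(325, 215) [221 212 206] [ 12  17 221]
(340, 216) [254 248 246] [  8   8 254]
(327, 233) [34 44 66] [111 124  66]
(340, 235) [93 91 88] [18 14 93]
(332, 250) [189 191 188] [ 50   4 191]
(337, 263) [219 219 209] [ 30  12 219]
(350, 270) [48 47 50] [130  15  50]
```

The disc's centre is now (0.501, 0.0176), identical to the recess centre, and the TCP dropped by exactly the expected 12 mm before meeting contact. On to the tweezers.

Call:
{"op": "send_rows", "data": {
  "deltas": [
    [1, -0.37, -0.7, -0.43, 0, 0, 0],
    [1, -0.37, -0.7, -0.43, 0, 0, 0],
    [1, -0.37, -0.7, -0.43, 0, 0, 0],
    [1, -0.37, -0.7, -0.43, 0, 0, 0],
    [1, -0.37, -0.7, -0.43, 0, 0, 0]
  ]
}}

```text
clock: 11.03
tcp_pos: [0.4685, -0.1542, 0.2225]
orientation: [1.651, 2.671, 0.003]
contact_force: [-0.1, 0.3, 0.1]
grip_width: 0.0855
```

Call:
{"op": "send_rows", "data": {
  "deltas": [
    [1, -0.37, -0.7, 0, 0, 0, 0.65],
    [1, -0.37, -0.7, 0, 0, 0, 0.65],
    [1, -0.37, -0.7, 0, 0, 0, 0.65],
    [1, -0.37, -0.7, 0, 0, 0, 0.65],
    [1, -0.37, -0.7, 0, 0, 0, 0.65],
    [1, -0.37, -0.7, 0, 0, 0, 0.65],
    [1, -0.37, -0.7, 0, 0, 0, 0.65],
    [1, -0.37, -0.7, 0, 0, 0, 0.65],
    [1, -0.37, -0.7, 0, 0, 0, 0.65],
    [1, -0.37, -0.7, 0, 0, 0, 0.65],
    [1, -0.37, -0.7, 0, 0, 0, 0.65],
    [1, -0.37, -0.7, 0, 0, 0, 0.65],
    [1, -0.37, -0.7, 0, 0, 0, 0.65],
    [1, -0.37, -0.7, 0, 0, 0, 0.65],
    [1, -0.37, -0.7, 0, 0, 0, 0.65],
    [1, -0.37, -0.7, 0, 0, 0, 0.65],
    [1, -0.37, -0.7, 0, 0, 0, 0.65],
    [1, -0.37, -0.7, 0, 0, 0, 0.65],
    [1, -0.37, -0.7, 0, 0, 0, 0.65]
  ]
}}

```text
clock: 12.62
tcp_pos: [0.4015, -0.2476, 0.2204]
orientation: [-3.141, -0.001, 0.002]
contact_force: [0.0, -0.1, -0.3]
grip_width: 0.0855
```

Run:
```python
from h import *
f=grab('wrist','w10');o=r.get_obs();print(o['tcp_pos'],np.round(o['joints'],2),R.from_rotvec(o['orientation']).as_matrix().round(3))
hsv=cv2.cvtColor(f['pixels'],cv2.COLOR_RGB2HSV)
for n,lo,hi,a in(('green',(45,80,50),(80,255,255),10),('blue',(100,120,50),(125,255,255),200),('white',(0,0,215),(180,30,255),60)):
    for q in blobs(f,lo,hi,a): print(n,cv2.boundingRect(q),cv2.minAreaRect(q))
for z in(.04,.045,.055):print(proj(f,(.43,-.25,z)))
s=blobs(f,(100,120,50),(125,255,255),200)
x,y,w,h=cv2.boundingRect(np.vstack(s));print(x,y,w,h)
cv2.imwrite('pics/c10.png',cv2.resize(f['pixels'][:,max(0,x-70):x+w+70,::-1],None,fx=1.55,fy=1.55))
print(max(0,x-70))
```

```text
[ 0.40138152 -0.24797688  0.2205319 ] [-0.44  0.18  0.98  2.06 -0.17  0.99 -0.94] [[ 1.     0.    -0.001]
 [ 0.    -1.     0.   ]
 [-0.001 -0.    -1.   ]]
green (245, 28, 7, 33) ((248.0, 44.0), (32.0, 6.0), 90.0)
blue (231, 60, 48, 134) ((251.2294464111328, 126.4114761352539), (47.041236877441406, 131.73545837402344), 2.8624050617218018)
blue (218, 60, 40, 154) ((238.0020751953125, 135.51699829101562), (154.73916625976562, 22.200963973999023), 83.11827850341797)
blue (278, 11, 23, 199) ((285.760986328125, 110.04588317871094), (197.79029846191406, 21.725841522216797), 87.87889862060547)
blue (220, 11, 61, 18) ((250.0, 19.5), (17.0, 60.0), 90.0)
blue (429, 0, 70, 53) ((456.83062744140625, 30.849145889282227), (75.5842514038086, 47.3634147644043), 54.688785552978516)
white (498, 235, 14, 98) ((504.5, 283.5), (96.99998474121094, 12.999998092651367), 90.0)
white (241, 115, 39, 99) ((268.5384521484375, 165.1923065185547), (95.11632537841797, 38.63488006591797), 78.69007110595703)
white (212, 27, 34, 33) ((228.04656982421875, 43.24246597290039), (33.27348327636719, 31.274852752685547), 2.12109637260437)
white (489, 0, 23, 12) ((500.0, 5.5), (11.0, 22.0), 90.0)
white (252, 0, 35, 89) ((269.0, 44.0), (34.0, 88.0), 0.0)
white (0, 0, 56, 113) ((27.5, 56.0), (112.0, 55.0), 90.0)
[259.99448032 130.94053418]
[260.03499118 131.76638171]
[260.11953585 133.48989465]
218 0 281 214
148
```

View pics/c10.png

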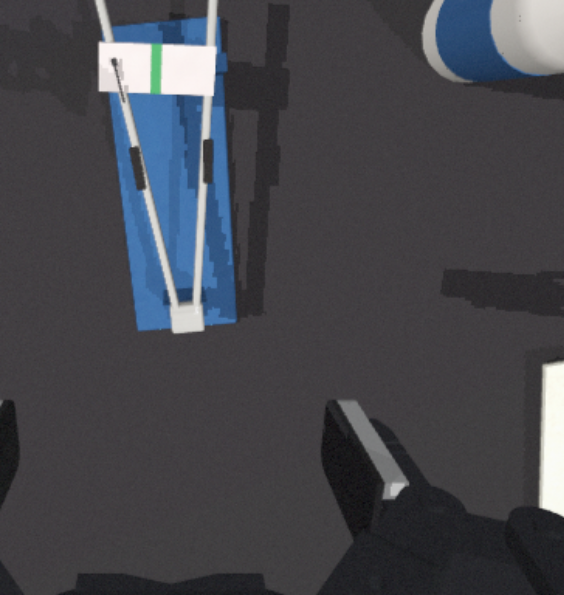

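The picture shows the left pad at crop (138,168), the right pad at (208,161), the pivot block at (187,318), the green mark at (156,68) and the needle head at (115,62). So the tweezers point away from the robot, slightly to the left. Getting a second, lower view for height, then measuring.

Call:
{"op": "send_rows", "data": {
  "deltas": [
    [1, 0.1, 0.0, 0.4, 0, 0, 0],
    [1, 0.1, 0.0, 0.4, 0, 0, 0],
    [1, 0.1, 0.0, 0.4, 0, 0, 0],
    [1, 0.1, 0.0, 0.4, 0, 0, 0],
    [1, 0.1, 0.0, 0.4, 0, 0, 0]
  ]
}}

```text
clock: 13.08
tcp_pos: [0.4159, -0.25, 0.1619]
orientation: [3.141, -0.006, 0.001]
contact_force: [-0.1, -0.7, 0.6]
grip_width: 0.0852
```

```bash
cat > tw.py <<'E'
from h import *
def pads(f,gl,gr,V=55,win=30):
    "centroid boxes of dark pads nearest to guesses"
    hsv=cv2.cvtColor(f['pixels'],cv2.COLOR_RGB2HSV);m=((hsv[:,:,2]<V)).astype(np.uint8)
    n,lab,st,ce=cv2.connectedComponentsWithStats(m);out=[]
    for g in(gl,gr):
        c=[(np.hypot(*(ce[i]-g)),ce[i].round(1),st[i]) for i in range(1,n) if 60<st[i][4]<3000]
        out.append(sorted(c,key=lambda t:t[0])[:2])
    return out
E
python3 - <<'E'
from tw import *
f1=load('w10');f2=grab('wrist','w11');print(r.get_obs()['tcp_pos'])
for V in(35,45,55): print(V,pads(f1,(237,108.4),(282.2,103.9),V))
L=onz(f1,(237,108.4),.045);Q=onz(f1,(282.2,103.9),.045);print(L,Q)
for V in(35,45,55): print(V,pads(f2,proj(f2,L),proj(f2,Q),V))
for f in(f1,f2):
    for q in blobs(f,(45,80,50),(80,255,255),20): print('green',cv2.minAreaRect(q),[onz(f,cv2.minAreaRect(q)[0],z).round(4) for z in(.05,.055,.06)])
piv=onz(f1,(268.6,205),.045);print(piv,proj(f2,piv))
p=f2['pixels'];u=proj(f2,L).astype(int);print(p[u[1]-4:u[1]+5:4,u[0]-24:u[0]+25:4].mean(2).round())
E
```

```text
[ 0.41618901 -0.25003586  0.16224147]
35 [[(np.float64(217.59536845358838), array([142.1, 304.2]), array([ 121,  258,   39,   89, 1816], dtype=int32)), (np.float64(241.9551258682556), array([373.6, 308.1]), array([ 355,  262,   48,   92, 1774], dtype=int32))], [(np.float64(223.72797137917487), array([373.6, 308.1]), array([ 355,  262,   48,   92, 1774], dtype=int32)), (np.float64(244.43724952214356), array([142.1, 304.2]), array([ 121,  258,   39,   89, 1816], dtype=int32))]]
45 [[(np.float64(196.45066484409745), array([57.9, 27.6]), array([  40,    0,   37,   62, 1174], dtype=int32)), (np.float64(206.23516437308348), array([119.5, 277.9]), array([111, 271,  17,  13,  94], dtype=int32))], [(np.float64(236.88801878760245), array([57.9, 27.6]), array([  40,    0,   37,   62, 1174], dtype=int32)), (np.float64(238.20547415542276), array([119.5, 277.9]), array([111, 271,  17,  13,  94], dtype=int32))]]
55 [[(np.float64(102.59178305193358), array([292.5,  22.1]), array([291,  11,   4,  23,  83], dtype=int32)), (np.float64(182.70317317706292), array([61. , 59.2]), array([   0,    0,   88,  
[... 222 characters left out ...]
, dtype=int32))]]
[ 0.45224506 -0.22800074  0.045     ] [ 0.45640873 -0.27097301  0.045     ]
35 [[], []]
45 [[], []]
55 [[], []]
green ((248.0, 44.0), (32.0, 6.0), 90.0) [array([ 0.5085, -0.2391,  0.05  ]), array([ 0.5082, -0.2392,  0.055 ]), array([ 0.5078, -0.2394,  0.06  ])]
green ((242.5, 59.5), (37.0, 7.0), 90.0) [array([ 0.5084, -0.2393,  0.05  ]), array([ 0.5082, -0.2395,  0.055 ]), array([ 0.508 , -0.2396,  0.06  ])]
[ 0.35351482 -0.25913185  0.045     ] [268.08564371 243.8235706 ]
[[123. 123. 120. 193. 181. 104. 107. 199. 193. 192. 193. 194. 178.]
 [122. 120. 120. 191. 177. 104. 103. 238. 193. 194. 194. 193. 178.]
 [119. 121. 119. 193. 177. 141. 107. 195. 194. 193. 194. 193. 178.]]
```

Run:
```python
from tw import *
for n in('w10','w11'):
    f=load(n);p=f['pixels'];hsv=cv2.cvtColor(p,cv2.COLOR_RGB2HSV)
    L=(.452,-.228,.045);Q=(.4564,-.271,.045)
    for P in(L,Q):
        u=proj(f,P).round().astype(int);print(n,u)
        for y in range(u[1]-24,u[1]+25,6): print(y,' '.join('%d,%d,%d'%tuple(p[y,x]) for x in range(u[0]-9,u[0]+10,3)))
```

```text
w10 [237 109]
85 67,116,172 215,213,209 210,209,204 67,118,173 66,117,175 71,121,178 73,121,177
91 72,120,178 92,129,178 219,218,213 136,137,139 68,117,172 70,120,175 69,119,175
97 64,106,159 51,75,108 53,49,50 72,69,68 70,122,177 70,122,177 69,122,176
103 61,106,160 60,103,155 57,52,54 51,50,50 136,137,139 69,117,175 71,120,176
109 59,103,158 62,106,159 58,58,55 56,55,55 121,121,115 68,119,175 67,118,175
115 67,117,171 61,106,158 61,103,152 57,55,51 68,71,68 127,128,130 71,120,177
121 71,123,177 67,110,161 63,107,160 51,48,49 74,74,70 209,208,203 70,121,176
127 72,123,178 62,107,157 64,108,160 62,107,158 94,129,177 220,219,215 121,122,128
133 72,121,177 72,121,177 62,107,159 64,110,161 71,120,177 217,216,211 208,207,202
w10 [282 104]
80 47,84,128 53,89,134 222,220,216 209,208,205 68,115,172 69,115,170 73,116,170
86 50,85,132 47,86,129 217,217,212 194,195,190 71,118,172 69,117,171 67,114,170
92 50,82,127 57,88,131 53,53,52 56,55,53 48,69,97 68,115,172 64,115,170
98 52,87,130 65,92,129 49,47,45 53,50,47 45,65,93 70,116,172 73,119,175
104 49,84,128 84,104,135 64,61,61 55,51,50 48,70,10
[... 1228 characters left out ...]
123,191,251
111 94,150,207 255,253,249 255,255,255 225,225,224 128,194,254 125,189,252 128,191,253
117 96,151,207 255,255,255 110,105,103 105,103,101 96,141,193 131,196,255 128,195,254
123 95,150,207 255,255,255 107,105,102 105,101,100 97,145,198 129,194,254 132,197,255
129 96,150,206 255,255,255 109,106,104 106,98,99 110,170,227 124,193,254 127,195,253
135 105,156,209 255,255,255 109,106,107 110,108,106 110,170,225 131,196,255 128,195,254
141 115,161,210 255,255,255 106,106,102 104,99,99 87,134,183 127,194,253 127,195,254
147 125,163,209 255,255,255 255,255,255 96,152,209 97,152,209 126,195,254 128,196,255
153 161,204,253 255,255,255 255,255,255 96,150,207 96,152,208 122,189,250 123,193,254
```

```bash
cat >> tw.py <<'E'
def padc(f,P,vmax,w=22):
    u=proj(f,P).round().astype(int);x0,y0=u-w;p=f['pixels'][y0:y0+2*w,x0:x0+2*w].astype(int)
    m=((p.max(2)<vmax)&(p.max(2)-p.min(2)<25)).astype(np.uint8)
    n,lab,st,ce=cv2.connectedComponentsWithStats(m);i=1+np.argmax([s[4] if s[4]<600 else 0 for s in st[1:]])
    q=cv2.findContours((lab==i).astype(np.uint8),0,2)[0][0];mr=cv2.minAreaRect(q)
    return np.array(mr[0])+[x0,y0],mr[1],st[i][4],ce[i]+[x0,y0]
E
python3 - <<'E'
from tw import *
f1,f2=load('w10'),load('w11');out=[]
for P in((.452,-.228,.05),(.4564,-.271,.05)):
    a=padc(f1,P,100,20);b=padc(f2,P,130,22);print(a,b)
    print('tri',tri([(f1,a[3]),(f2,b[3])]).round(4),[onz(f,x[3],.0515).round(4) for f,x in((f1,a),(f2,b))])
    out.append(onz(f2,b[3],.05))
# height from length ratio: pad separation at each z
for z in(.04,.045,.05,.055,.06):
    d=[np.linalg.norm(onz(f,padc(f,(.452,-.228,.05),v,w)[3],z)-onz(f,padc(f,(.4564,-.271,.05),v,w)[3],z)) for f,v,w in((f1,100,20),(f2,130,22))];print(z,np.round(d,4))
L,Q=out;m=(L+Q)/2;d=L-Q;yaw=np.degrees(np.arctan2(-d[0],d[1]));print('mid',m,'yaw',yaw)
# pivot block: bright blob near (268.6,205) w10
for f,g,v in((f1,(268,204),185),(f2,proj(f2,(.3535,-.2591,.05)),240)):
    p=f['pixels'].astype(int);x,y=int(g[0]),int(g[1]);s=p[y-22:y+22,x-22:x+22];mm=((s.min(2)>v)&(s.max(2)-s.min(2)<30)).astype(np.uint8)
    mm=cv2.morphologyEx(mm,cv2.MORPH_OPEN,np.ones((11,11)))
    n,l,st,ce=cv2.connectedComponentsWithStats(mm);print(st[1:],[ (c+[x-22,y-22]).round(1) for c in ce[1:]],[onz(f,c+[x-22,y-22],.052).round(4) for c in ce[1:]])
E
```

```text
(array([221. , 108.5]), (39.0, 8.0), np.int32(265), array([219.96603774, 110.92830189])) (array([213. , 135.5]), (43.0, 10.0), np.int32(338), array([211.53254438, 138.29585799]))
tri [ 0.4502 -0.2129  0.0503] [array([ 0.4506, -0.2124,  0.0515]), array([ 0.4502, -0.2137,  0.0515])]
(array([298. , 103.5]), (39.0, 8.0), np.int32(307), array([298.63192182, 102.57654723])) (array([301. , 129.5]), (43.0, 8.0), np.int32(318), array([301.8427673 , 128.20125786]))
tri [ 0.4583 -0.2849  0.0548] [array([ 0.4582, -0.2858,  0.0515]), array([ 0.4578, -0.2848,  0.0515])]
0.04 [0.0763 0.0745]
0.045 [0.0752 0.0732]
0.05 [0.0741 0.0719]
0.055 [0.073  0.0706]
0.06 [0.0719 0.0693]
mid [ 0.45373065 -0.24929154  0.05      ] yaw 6.079841322262364
[[ 13  16  19  16 300]] [array([268. , 205.4])] [array([ 0.3558, -0.2582,  0.052 ])]
[[ 10  11  24  20 451]] [array([267.6, 244.4])] [array([ 0.3566, -0.2584,  0.052 ])]
```

```bash
sed -i 's/i=1+np.argmax.*/i=1+np.argmin([np.hypot(*(c-w)) if s[4]>40 else 99 for s,c in zip(st[1:],ce[1:])])/' tw.py
python3 - <<'E'
from tw import *
f1,f2=load('w10'),load('w11');G=((.452,-.228,.048),(.4564,-.271,.048))
A=[padc(f1,P,100,20) for P in G];B=[padc(f2,P,130,22) for P in G]
for a,b in zip(A,B):
    print(a[1:],b[1:]);print('tri',tri([(f1,a[3]),(f2,b[3])]).round(4))
for z in(.04,.045,.05,.055):
    print(z,[np.round(np.linalg.norm(onz(f,C[0][3],z)-onz(f,C[1][3],z)),4) for f,C in((f1,A),(f2,B))],[((onz(f,C[0][3],z)+onz(f,C[1][3],z))/2).round(4) for f,C in((f1,A),(f2,B))])
d=onz(f2,B[0][3],.05)-onz(f2,B[1][3],.05);print('yaw',np.degrees(np.arctan2(-d[0],d[1])))
E
```

```text
((27.224811553955078, 5.800475120544434), np.int32(157), array([236.39490446, 107.92356688])) ((31.931055068969727, 7.065975189208984), np.int32(212), array([228.87735849, 133.94339623]))
tri [ 0.4532 -0.2275  0.0493]
((27.0, 5.0), np.int32(166), array([281.53012048, 103.5       ])) ((6.0, 33.0), np.int32(208), array([282.75      , 128.28846154]))
tri [ 0.4568 -0.2704  0.0449]
0.04 [np.float64(0.0437), np.float64(0.0443)] [array([ 0.4543, -0.2489,  0.04  ]), array([ 0.4538, -0.2487,  0.04  ])]
0.045 [np.float64(0.0431), np.float64(0.0436)] [array([ 0.4547, -0.2489,  0.045 ]), array([ 0.4546, -0.2487,  0.045 ])]
0.05 [np.float64(0.0424), np.float64(0.0428)] [array([ 0.4552, -0.2489,  0.05  ]), array([ 0.4554, -0.2487,  0.05  ])]
0.055 [np.float64(0.0418), np.float64(0.042)] [array([ 0.4556, -0.2488,  0.055 ]), array([ 0.4562, -0.2487,  0.055 ])]
yaw 5.682547741249529
```

The pads' midpoint is at (0.455, −0.249), with height about 45–50 mm by stereo (text: 45). The yaw is about 5.5° from both the pad line and the pivot. Descending with the jaws open and closing to a light touch.

Call:
{"op": "send_rows", "data": {
  "deltas": [
    [1, 0.259, -0.008, 0, 0, 0, -0.0306],
    [1, 0.259, -0.008, 0.1, 0, 0, -0.0306],
    [1, 0.259, -0.008, 0.3, 0, 0, -0.0306],
    [1, 0.259, -0.008, 0.5, 0, 0, -0.0306],
    [1, 0.259, -0.008, 0.65, 0, 0, -0.0306],
    [1, 0.259, -0.008, 0.75, 0, 0, -0.0306],
    [1, 0.259, -0.008, 0.8, 0, 0, -0.0306],
    [1, 0.259, -0.008, 0.835, 0, 0, -0.0306],
    [1, 0.259, -0.008, 0.835, 0, 0, -0.0306],
    [0.8, 0.259, -0.008, 0.835, 0, 0, -0.0306],
    [0.7, 0.259, -0.008, 0.835, 0, 0, -0.0306],
    [0.62, 0.259, -0.008, 0.835, 0, 0, -0.0306],
    [0.56, 0.259, -0.008, 0.835, 0, 0, -0.0306],
    [0.54, 0.259, -0.008, 0.835, 0, 0, -0.0306],
    [0.54, 0.259, -0.008, 0.835, 0, 0, -0.0306],
    [0.54, 0.259, -0.008, 0.835, 0, 0, -0.0306]
  ],
  "squeeze": 30
}}

```text
clock: 14.47
tcp_pos: [0.4547, -0.2484, 0.0359]
orientation: [-3.138, -0.145, -0.0]
contact_force: [-0.3, 0.0, 0.5]
grip_width: 0.0461
```

```bash
cat >> tw.py <<'E'
def needle(f,verbose=1):
    "green and needle columns across white scale plate"
    p=f['pixels'].astype(int);hsv=cv2.cvtColor(f['pixels'],cv2.COLOR_RGB2HSV)
    g=max(blobs(f,(45,80,50),(80,255,255),20),key=cv2.contourArea);(gx,gy),_,_=cv2.minAreaRect(g)
    x,y,w,h=cv2.boundingRect(g);print('green',(round(gx,1),round(gy,1)),(x,y,w,h))
    return gx,gy,(x,y,w,h)
E
python3 - <<'E'
from tw import *
f=grab('wrist','w12');o=r.get_obs();print(o['tcp_pos'],o['grip_width'],o['contact_force'],o['clock'])
gx,gy,(x,y,w,h)=needle(f);g=cv2.cvtColor(f['pixels'],cv2.COLOR_RGB2GRAY)
for yy in range(y,y+h,max(3,h//9)): print(yy,' '.join('%d'%v for v in g[yy,x-70:x+80:2]))
E
```

```text
[ 0.45469876 -0.2483805   0.03583229] 0.04572295465753706 [0.49332603 0.41395506 0.08426904] 14.5167
green (247.8, 145.0) (238, 114, 21, 63)
114 54 51 122 223 223 223 224 224 223 224 223 223 225 225 224 224 225 225 225 224 225 224 223 223 226 241 242 242 241 241 242 243 241 242 243 243 244 240 196 134 130 124 110 101 99 93 97 90 61 63 58 62 64 61 64 60 65 61 58 57 64 91 93 91 89 94 92 90 92 91 88 91 88 91 139
121 55 52 178 224 224 224 223 223 225 223 223 223 225 225 225 226 225 224 225 225 225 225 223 224 224 224 224 243 243 244 244 244 244 243 243 243 244 226 153 151 152 153 151 150 154 195 244 244 244 244 245 245 245 246 246 247 246 246 246 246 246 246 246 246 246 244 224 181 165 151 124 88 63 81 159
128 55 56 209 223 224 224 224 224 225 225 139 44 48 49 164 224 165 218 223 225 225 224 224 225 225 225 226 225 226 245 245 244 244 245 244 244 244 220 151 152 153 150 152 151 151 243 244 243 244 243 244 245 246 245 245 246 246 245 246 245 245 245 245 244 244 245 244 244 244 243 244 244 244 245 244
135 53 55 230 222 223 225 224 224 224 224 159 55 59 53 68 166 164 164 223 223 224 224 223
[... 999 characters left out ...]
243 241 241 243 244 243 243 243 243 243 243 243 243 243 243 242 221 222 221 222 223 222 222 222 222 222 222 221
163 51 158 220 221 220 221 221 221 221 221 222 221 222 220 62 58 218 216 162 161 163 221 221 222 221 222 222 221 222 222 222 221 224 222 223 220 134 132 133 134 132 133 145 225 224 225 223 222 223 223 223 222 222 221 222 222 223 222 223 222 223 222 223 222 223 222 222 223 223 223 222 222 222 221 221
170 51 53 55 53 57 52 53 55 53 53 55 53 60 98 102 55 71 195 171 138 131 198 208 215 219 220 220 221 224 223 222 223 222 222 222 179 133 133 131 132 132 133 177 224 224 223 222 222 222 224 223 223 223 222 224 225 223 224 225 224 224 225 225 223 223 224 223 222 223 222 222 222 221 222 221
```

The jaws touch the pads (about 46 mm opening) and the wrist camera sees the scale sharply. At mid-scale the needle is at column ~194 and the mark at 247.8. Squeezing part-way, then fitting.

Call:
{"op": "send_rows", "data": {
  "deltas": [
    [0.52, 0, 0, 0, 0, 0, 0],
    [0.5, 0, 0, 0, 0, 0, 0],
    [0.48, 0, 0, 0, 0, 0, 0],
    [0.46, 0, 0, 0, 0, 0, 0],
    [0.44, 0, 0, 0, 0, 0, 0],
    [0.44, 0, 0, 0, 0, 0, 0],
    [0.44, 0, 0, 0, 0, 0, 0]
  ]
}}

```text
clock: 15.1
tcp_pos: [0.4546, -0.2484, 0.0358]
orientation: [-3.138, -0.145, 0.0]
contact_force: [-1.4, 0.3, 0.6]
grip_width: 0.0379
```

```bash
cat >> tw.py <<'E'
def gap(f,z=.055):
    "needle-minus-mark along the scale at mid plate, mm; + = towards left arm"
    gx,gy,(x,y,w,h)=needle(f);g=cv2.cvtColor(f['pixels'],cv2.COLOR_RGB2GRAY);out=[]
    gm=cv2.inRange(cv2.cvtColor(f['pixels'],cv2.COLOR_RGB2HSV),(45,80,50),(80,255,255))
    for yy in range(int(gy)-4,int(gy)+15,3):
        row=g[yy,x-75:x+90];d=np.where(row<100)[0]+x-75
        d=d[d>x-66] if len(d) else d
        if not len(d): continue
        runs=np.split(d,np.where(np.diff(d)>1)[0]+1);runs=[q for q in runs if 2<=len(q)<=12]
        gc=np.where(gm[yy])[0]
        for q in runs: 
            v=onz(f,(q.mean(),yy),z)-onz(f,(gc.mean() if len(gc) else gx,yy),z);out.append((yy,round(q.mean(),1),len(q),round(gc.mean(),1) if len(gc) else None,round(1e3*np.hypot(*v[:2])*(1 if q.mean()<gx else -1),2)))
    return out
E
python3 - <<'E'
from tw import *
print(gap(load('w12')))
f=grab('wrist','w13');o=r.get_obs();print(o['tcp_pos'],o['grip_width'],o['contact_force'],o['clock'])
print(gap(f))
E
```

```text
green (247.8, 145.0) (238, 114, 21, 63)
[(140, np.float64(192.5), 4, np.float64(248.5), np.float64(23.17)), (143, np.float64(193.0), 3, np.float64(248.0), np.float64(22.82)), (146, np.float64(194.0), 3, np.float64(247.5), np.float64(22.26)), (149, np.float64(194.5), 4, np.float64(247.5), np.float64(22.12)), (152, np.float64(195.0), 3, np.float64(247.0), np.float64(21.76)), (155, np.float64(196.0), 3, np.float64(246.5), np.float64(21.19)), (158, np.float64(196.0), 3, np.float64(246.5), np.float64(21.25)), (158, np.float64(326.5), 2, np.float64(246.5), np.float64(-33.68))]
[ 0.45464891 -0.2483982   0.03577129] 0.03742085109389277 [-0.46278601 -0.68860116  1.78462058] 15.15
green (247.7, 144.9) (238, 114, 21, 63)
[(140, np.float64(192.5), 4, np.float64(248.5), np.float64(23.15)), (143, np.float64(193.0), 3, np.float64(248.0), np.float64(22.8)), (146, np.float64(194.0), 3, np.float64(247.5), np.float64(22.24)), (149, np.float64(194.5), 4, np.float64(247.5), np.float64(22.1)), (152, np.float64(195.0), 3, np.float64(247.0), np.float64(21.74)), (155, np.float64(195.5), 4, np.float64(246.5), np.float64(21.39)), (158, np.float64(196.0), 3, np.float64(246.5), np.float64(21.24)), (158, np.float64(326.5), 2, np.float64(246.5), np.float64(-33.66))]
```

The opening dropped to 37 mm but the needle did not move, so something is off. I'll use the last picture on a combined wrist and scene view.

Run:
```python
from tw import *
f=load('w13');s=grab('scene','s13');t=grab('top','t13')
u=proj(s,(.455,-.25,.045)).astype(int);A=cv2.resize(s['pixels'][u[1]-45:u[1]+35,u[0]-50:u[0]+50,::-1],(380,304),interpolation=cv2.INTER_CUBIC)
u2=proj(t,(.455,-.25,.045)).astype(int);B=cv2.resize(t['pixels'][u2[1]-35:u2[1]+35,u2[0]-45:u2[0]+45,::-1],(380,295),interpolation=cv2.INTER_CUBIC)
W=cv2.resize(f['pixels'][100:384,130:390,::-1],(420,459),interpolation=cv2.INTER_CUBIC)
im=np.zeros((600,800,3),np.uint8);im[:459,:420]=W;im[:304,420:]=A;im[304:599,420:]=B
cv2.imwrite('pics/c13.png',im)
```

```text
(no output)
```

View pics/c13.png

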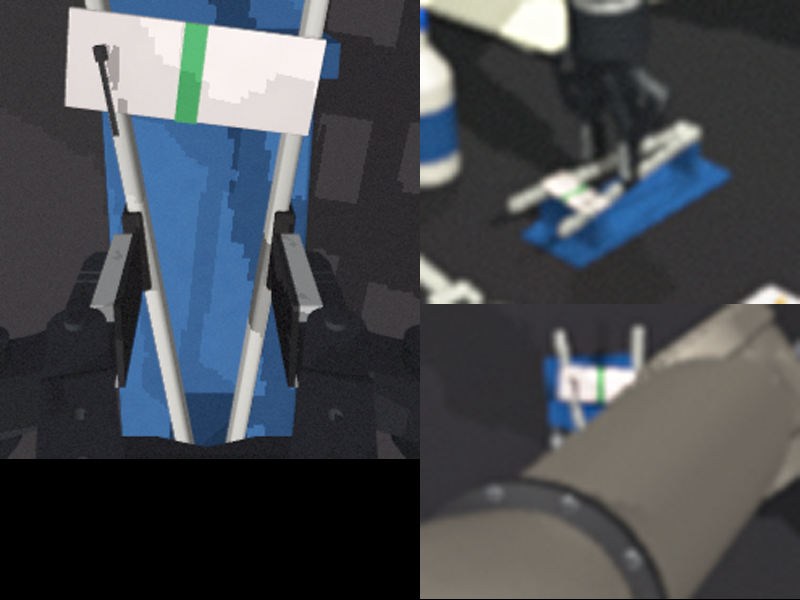

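The fingers stand correctly against the rubber pads and only just touch, so the reported opening reads lower than the true gap, as it did with the stem. I'll continue closing and servo on the needle itself. (12 pictures viewed; from here on, numbers only.)

Call:
{"op": "send_rows", "data": {
  "deltas": [
    [0.43, 0, 0, 0, 0, 0, 0],
    [0.42, 0, 0, 0, 0, 0, 0],
    [0.41, 0, 0, 0, 0, 0, 0],
    [0.4, 0, 0, 0, 0, 0, 0],
    [0.4, 0, 0, 0, 0, 0, 0],
    [0.4, 0, 0, 0, 0, 0, 0]
  ]
}}

```text
clock: 15.75
tcp_pos: [0.4547, -0.2484, 0.0358]
orientation: [3.138, 0.145, 0.0]
contact_force: [0.5, 0.0, 0.4]
grip_width: 0.0341
```

```bash
cat > m.py <<'E'
from tw import *
import sys
f=grab('wrist',sys.argv[1]);o=r.get_obs();print(o['tcp_pos'],o['grip_width'],o['contact_force'],o['clock'])
for q in gap(f): print([float(v) for v in q])
E
python3 m.py w14
```

```text
[ 0.45463928 -0.24840613  0.03577834] 0.03423044580311137 [-0.37766585 -0.0678345   0.04212538] 15.8
green (247.7, 144.9) (238, 114, 21, 63)
[140.0, 192.5, 4.0, 248.5, 23.15]
[143.0, 193.0, 3.0, 248.0, 22.8]
[146.0, 194.0, 3.0, 247.5, 22.24]
[149.0, 194.5, 4.0, 247.5, 22.1]
[152.0, 195.0, 3.0, 247.0, 21.74]
[155.0, 196.0, 3.0, 246.5, 21.18]
[158.0, 196.0, 3.0, 246.5, 21.24]
[158.0, 326.5, 2.0, 246.5, -33.66]
```

Run:
```python
from tw import *
F=[cv2.cvtColor(load(n)['pixels'],cv2.COLOR_RGB2GRAY).astype(int) for n in('w12','w13','w14')]
for a,b in((0,1),(1,2)):
    d=(np.abs(F[a]-F[b])>25).astype(np.uint8);print(d.sum(),cv2.boundingRect(np.argwhere(d)[:,::-1].astype(np.int32)) if d.sum() else 0)
for i in range(3):
    for y in(270,300): print(i,y,' '.join(map(str,F[i][y,170:345:3])))
f=load('w14');o=r.get_obs();Rm=R.from_rotvec(o['orientation']).as_matrix()
for s in(-1,1): print([proj(f,o['tcp_pos']+Rm@np.array([.011,s*h,z])).round() for h in(.0171,.0245) for z in(.005,.0)])
```

```text
5330 (6, 28, 506, 356)
2598 (10, 118, 497, 266)
0 270 61 60 47 38 129 131 127 128 54 32 25 28 26 107 40 40 40 30 162 119 107 108 108 106 106 105 106 96 95 94 97 110 106 106 103 106 106 108 80 79 95 133 28 31 35 34 23 17 42 40 37 131 129 128 131 46 41 46 44
0 300 33 35 39 40 92 127 36 40 26 26 29 28 107 105 107 107 94 95 218 214 199 117 106 112 107 107 98 93 90 103 107 108 107 107 109 107 106 107 153 147 161 156 80 76 76 74 81 29 21 30 28 51 62 179 175 38 35 39 43
1 270 62 62 62 37 36 36 27 53 131 131 130 127 36 26 28 28 36 36 162 118 104 109 110 106 108 107 105 94 96 91 94 106 105 105 104 108 108 108 77 81 92 135 24 18 43 35 29 130 130 129 129 90 29 38 32 38 43 44 43
1 300 61 46 42 41 37 37 38 32 36 38 26 34 25 32 29 99 95 95 211 214 196 112 109 105 109 106 94 91 93 108 107 105 108 109 106 106 109 110 104 147 162 154 78 78 20 27 21 40 32 33 39 37 34 42 61 57 39 38 39
2 270 65 63 61 61 49 38 38 34 38 128 129 130 130 96 27 21 24 24 162 121 103 108 107 104 105 107 107 95 94 93 97 106 105 102 107 106 105 107 76 77 93 128 30 37 40 43 130 129 130 128 35 28 31 32 37 59 43 44 42
2 300 30 32 63 59 45 48 23 33 40 36 40 34 34 35 26 27 46 96 211 215 197 114 106 107 105 104 93 93 95 107 108 106 108 104 107 107 106 107 150 145 159 156 76 22 24 30 37 33 33 41 39 39 39 66 64 47 43 34 40
[array([225., 219.]), array([224., 222.]), array([211., 219.]), array([210., 222.])]
[array([291., 218.]), array([292., 222.]), array([305., 218.]), array([306., 222.])]
```

The finger pixels move inward past the outer faces of the rubber pads, yet the needle stays put. So the fingers must be passing above the pads; at this opening the jaws stand farther back than I assumed. I'll open, lower 12 mm (safe for the fingertips in either case) and close again.

Call:
{"op": "send_rows", "data": {
  "deltas": [
    [0.6, 0, 0, 0, 0, 0, 0],
    [0.75, 0, 0, 0, 0, 0, 0],
    [0.8, 0, 0, 0, 0, 0, 0],
    [0.8, 0, 0, 0, 0, 0, 0],
    [0.8, 0, 0, 0, 0, 0, 0],
    [0.8, 0, 0, 0.03, 0, 0, 0],
    [0.8, 0, 0, 0.06, 0, 0, 0],
    [0.8, 0, 0, 0.08, 0, 0, 0],
    [0.8, 0, 0, 0.08, 0, 0, 0],
    [0.65, 0, 0, 0.08, 0, 0, 0],
    [0.55, 0, 0, 0.08, 0, 0, 0],
    [0.5, 0, 0, 0.08, 0, 0, 0],
    [0.5, 0, 0, 0.08, 0, 0, 0],
    [0.5, 0, 0, 0.08, 0, 0, 0]
  ]
}}

```text
clock: 16.97
tcp_pos: [0.4551, -0.2488, 0.0243]
orientation: [3.138, 0.144, 0.002]
contact_force: [-0.8, -0.2, 5.9]
grip_width: 0.0427
```

```bash
python3 m.py w15
```

```text
[ 0.45507511 -0.24882466  0.02426646] 0.04300630587111914 [-0.53918071 -1.05517484  5.88730017] 17.0167
green (233.6, 152.3) (224, 119, 20, 67)
[148.0, 198.5, 4.0, 234.0, 13.59]
[151.0, 199.0, 3.0, 233.5, 13.25]
[154.0, 199.5, 4.0, 233.0, 12.9]
[157.0, 200.0, 3.0, 233.0, 12.74]
[160.0, 200.5, 4.0, 233.0, 12.58]
[163.0, 201.0, 3.0, 232.5, 12.23]
[166.0, 201.5, 4.0, 232.5, 12.07]
```

Now the needle moves: 22.5 → 13 mm from the mark at an opening of 43 mm, which matches the text's 1.5 ratio. I'll regrip 6 mm deeper for better pad overlap and squeeze to about 34.5 mm.

Call:
{"op": "send_rows", "data": {
  "deltas": [
    [0.6, 0, 0, 0, 0, 0, 0],
    [0.75, 0, 0, 0, 0, 0, 0],
    [0.75, 0, 0, 0, 0, 0, 0],
    [0.75, 0, 0, 0, 0, 0, 0],
    [0.75, 0, 0, 0.02, 0, 0, 0],
    [0.75, 0, 0, 0.04, 0, 0, 0],
    [0.75, 0, 0, 0.04, 0, 0, 0],
    [0.75, 0, 0, 0.04, 0, 0, 0]
  ]
}}

```text
clock: 17.68
tcp_pos: [0.4544, -0.2483, 0.0175]
orientation: [-3.138, -0.145, 0.001]
contact_force: [0.2, 0.1, 0.1]
grip_width: 0.0641
```

Call:
{"op": "send_rows", "data": {
  "deltas": [
    [0.65, 0, 0, 0, 0, 0, 0],
    [0.58, 0, 0, 0, 0, 0, 0],
    [0.54, 0, 0, 0, 0, 0, 0],
    [0.5, 0, 0, 0, 0, 0, 0],
    [0.46, 0, 0, 0, 0, 0, 0],
    [0.43, 0, 0, 0, 0, 0, 0],
    [0.415, 0, 0, 0, 0, 0, 0],
    [0.41, 0, 0, 0, 0, 0, 0],
    [0.41, 0, 0, 0, 0, 0, 0],
    [0.41, 0, 0, 0, 0, 0, 0]
  ]
}}

```text
clock: 18.52
tcp_pos: [0.4557, -0.2496, 0.019]
orientation: [3.137, 0.143, 0.004]
contact_force: [-1.8, -0.1, 10.6]
grip_width: 0.0352
```

```bash
python3 m.py w16
```

```text
[ 0.45573972 -0.24950577  0.01897868] 0.03561355486128815 [-0.66978832  0.95007723 10.94005086] 18.5667
green (220.5, 157.0) (213, 123, 16, 69)
[153.0, 213.5, 4.0, 221.0, 2.77]
[153.0, 219.5, 2.0, 221.0, 0.55]
[156.0, 213.5, 4.0, 221.0, 2.78]
[156.0, 218.5, 2.0, 221.0, 0.93]
[159.0, 213.5, 4.0, 221.5, 2.97]
[162.0, 214.0, 5.0, 220.2, 2.33]
[165.0, 214.0, 5.0, 220.2, 2.33]
[168.0, 214.5, 4.0, 220.6, 2.3]
[171.0, 215.0, 5.0, 220.6, 2.12]
```

Nearly at the mark, with about 2.5 mm to go. Lifting off the stand first, then fine-tuning in the air.

Call:
{"op": "send_rows", "data": {
  "deltas": [
    [0.41, 0, 0, -0.02, 0, 0, 0],
    [0.41, 0, 0, -0.05, 0, 0, 0],
    [0.41, 0, 0, -0.1, 0, 0, 0],
    [0.41, 0, 0, -0.18, 0, 0, 0],
    [0.41, 0, 0, -0.27, 0, 0, 0],
    [0.41, 0, 0, -0.36, 0, 0, 0],
    [0.41, 0, 0, -0.44, 0, 0, 0],
    [0.41, 0, 0, -0.5, 0, 0, 0],
    [0.41, 0, 0, -0.5, 0, 0, 0],
    [0.41, 0, 0, -0.5, 0, 0, 0],
    [0.41, 0, 0, -0.5, 0, 0, 0]
  ]
}}

```text
clock: 19.48
tcp_pos: [0.4544, -0.248, 0.0924]
orientation: [-3.138, -0.145, 0.001]
contact_force: [0.2, 0.1, -1.2]
grip_width: 0.035
```

```bash
cat > m2.py <<'E'
from tw import *
import sys
n=sys.argv[1];f=grab('wrist',n);o=r.get_obs();print(o['tcp_pos'],o['grip_width'],o['contact_force'],o['clock'])
g=max(blobs(f,(45,80,50),(80,255,255),20),key=cv2.contourArea);x,y,w,h=cv2.boundingRect(g);print('green',(x,y,w,h))
p=f['pixels'].astype(int)
for yy in range(y,y+h+6,6):
    print(yy,'dark',np.where(p[yy,x-25:x+40].max(1)<110)[0]+x-25,'green',(lambda k:(k.min(),k.max(),len(k)) if len(k) else None)(np.where((p[yy,x-25:x+40,1]-p[yy,x-25:x+40,0]>40))[0]+x-25),'white',(lambda k:(k.min(),k.max()) if len(k) else None)(np.where(p[yy,x-90:x+120].min(1)>150)[0]+x-90))
E
python3 m2.py w17
```

```text
[ 0.45423548 -0.24803408  0.09224171] 0.0347905143449734 [ 0.65404207  0.1256602  -1.32477133] 19.5333
green (212, 123, 16, 69)
123 dark [] green (np.int64(212), np.int64(251), 10) white (np.int64(132), np.int64(308))
129 dark [] green (np.int64(212), np.int64(227), 16) white (np.int64(132), np.int64(310))
135 dark [208 209 210 211 212 213 214 215] green (np.int64(216), np.int64(227), 12) white (np.int64(133), np.int64(310))
141 dark [208 209 210 211 212 213 214 215 216] green (np.int64(216), np.int64(227), 12) white (np.int64(133), np.int64(310))
147 dark [211 212 213 214] green (np.int64(215), np.int64(227), 13) white (np.int64(133), np.int64(309))
153 dark [211 212 213 214] green (np.int64(215), np.int64(226), 12) white (np.int64(133), np.int64(308))
159 dark [212 213 214 215] green (np.int64(211), np.int64(226), 12) white (np.int64(134), np.int64(307))
165 dark [212 213 214 215 216] green (np.int64(211), np.int64(226), 12) white (np.int64(134), np.int64(307))
171 dark [213 214 215 216] green (np.int64(211), np.int64(226), 12) white (np.int64(134), np.int64(306))
177 dark [214 215 216 217] green (np.int64(211), np.int64(226), 12) white (np.int64(135), np.int64(305))
183 dark [214 215 216 217 218] green (np.int64(211), np.int64(226), 12) white (np.int64(135), np.int64(305))
189 dark [187 188 189 190 191 192 193 194 195 196 197 198 199 215 216 217 218] green (np.int64(211), np.int64(225), 11) white (np.int64(207), np.int64(304))
195 dark [187 188 189 190 191 192 193 194 195 196 197 198 199 200 201 202 203 204
 205 206 207 208 209 216 218 226 227] green (np.int64(211), np.int64(251), 25) white (np.int64(215), np.int64(303))
```

The tweezers are held and lifted; the needle is 2 mm short of the mark at mid-scale. Closing by 1.2 mm.

Call:
{"op": "send_rows", "data": {
  "deltas": [
    [0.403, 0, 0, 0, 0, 0, 0],
    [0.396, 0, 0, 0, 0, 0, 0],
    [0.396, 0, 0, 0, 0, 0, 0],
    [0.396, 0, 0, 0, 0, 0, 0]
  ]
}}

```text
clock: 19.87
tcp_pos: [0.4545, -0.2484, 0.0925]
orientation: [-3.138, -0.145, 0.001]
contact_force: [0.9, -0.5, 0.0]
grip_width: 0.0343
```

```bash
python3 m2.py w18
python3 - <<'E'
from tw import *
o=r.get_obs();Rm=R.from_rotvec(o['orientation']).as_matrix();print(Rm.round(4),np.round(o['joints'],2))
f=load('w18')
# tips: white/steel arms ahead of the plate: rows above the plate; print grey profile
p=f['pixels'].astype(int);g=p.max(2)
for yy in(20,40,60,80,100): 
    d=np.where(g[yy,100:350]>150)[0]+100;print(yy,[ (int(q[0]),int(q[-1])) for q in np.split(d,np.where(np.diff(d)>2)[0]+1) if len(q)>2])
# expected projections of tips relative to TCP for grip z offset .026
for s in(-.015,0,.015): print(s,proj(f,o['tcp_pos']+Rm@np.array([.088,s,-.026])),proj(f,o['tcp_pos']+Rm@np.array([.100,s,-.026])))
E
```

```text
[ 0.4545171  -0.24844597  0.09260501] 0.033918585537551095 [-0.01559782 -0.12514801  0.05425842] 19.9167
green (210, 124, 16, 68)
124 dark [] green (np.int64(210), np.int64(223), 14) white (np.int64(130), np.int64(305))
130 dark [] green (np.int64(210), np.int64(225), 16) white (np.int64(130), np.int64(308))
136 dark [210 211 212 213 214 215 216 217 218] green (np.int64(218), np.int64(225), 8) white (np.int64(130), np.int64(308))
142 dark [211 212 213 214 215 216 217 218] green (np.int64(210), np.int64(224), 7) white (np.int64(131), np.int64(307))
148 dark [213 214 215 216] green (np.int64(209), np.int64(224), 12) white (np.int64(131), np.int64(306))
154 dark [214 215 216 217] green (np.int64(209), np.int64(224), 12) white (np.int64(131), np.int64(306))
160 dark [214 215 216 217 218] green (np.int64(209), np.int64(224), 12) white (np.int64(132), np.int64(305))
166 dark [215 216 217 218] green (np.int64(209), np.int64(224), 12) white (np.int64(132), np.int64(304))
172 dark [215 216 217 218 219] green (np.int64(209), np.int64(223), 11) white (np.int64(132), np.int64(304))
178 dark [216
[... 369 characters left out ...]
np.int64(225), np.int64(301))
196 dark [185 186 187 188 189 190 191 192 193 194 195 196 197 198 199 200 201 202
 203 204 205 206 207 208 228 229] green (np.int64(210), np.int64(249), 23) white (np.int64(217), np.int64(296))
[[ 9.958e-01  9.190e-02 -4.000e-04]
 [ 9.190e-02 -9.958e-01  0.000e+00]
 [-4.000e-04 -1.000e-04 -1.000e+00]] [-0.22  0.48  0.76  2.07 -0.48  0.77 -0.63]
20 [(202, 208), (306, 313)]
40 [(200, 211), (300, 314)]
60 [(202, 213), (298, 312)]
80 [(204, 215), (243, 310)]
100 [(205, 217), (295, 310)]
-0.015 [217.05825627  58.52958496] [215.744662    22.28198831]
0 [258.10839092  58.4866409 ] [258.09679455  22.24068757]
0.015 [299.15192846  58.44370375] [300.4419049   22.19939367]
```

The needle now sits on the mark (needle column 215.8, mark 216.6 at mid-scale). Inner tip gap is about 31 mm and the tips are symmetric about the tool axis. Swinging towards the seat at carry height, with the tweezers to point along +y.

Call:
{"op": "send_rows", "data": {
  "deltas": [
    [0.396, 0.02, -0.05, 0, 0, 0, -0.02],
    [0.396, 0.04, -0.11, 0, 0, 0, -0.045],
    [0.396, 0.06, -0.18, 0, 0, 0, -0.07],
    [0.396, 0.08, -0.25, 0, 0, 0, -0.1],
    [0.396, 0.1, -0.32, 0, 0, 0, -0.13],
    [0.396, 0.13, -0.39, 0, 0, 0, -0.16],
    [0.396, 0.15, -0.46, 0, 0, 0, -0.185],
    [0.396, 0.17, -0.52, 0, 0, 0, -0.21],
    [0.396, 0.19, -0.57, 0, 0, 0, -0.225],
    [0.396, 0.2, -0.6, 0, 0, 0, -0.235],
    [0.396, 0.2, -0.6, 0, 0, 0, -0.235],
    [0.396, 0.2, -0.6, 0, 0, 0, -0.235]
  ]
}}

```text
clock: 20.92
tcp_pos: [0.4762, -0.1562, 0.0928]
orientation: [2.875, 1.266, -0.0]
contact_force: [-0.3, -0.1, -0.6]
grip_width: 0.0342
```

Run:
```python
from tw import *
o=r.get_obs();print(o['tcp_pos'],np.round(o['joints'],2),o['contact_force'],o['grip_width'])
print(delta((.501,-.0704,.0925),np.array([[0,1,0],[1,0,0],[0,0,-1.]])))
```

```text
[ 0.47624613 -0.15621234  0.09279713] [-0.27  0.4   0.57  2.1  -0.33  0.72 -0.23] [-0.33367023 -0.14704474 -0.59957843] 0.03415666493590097
(array([ 0.5333, -0.2647,  0.0019]), array([ 0.   ,  0.   , -0.236]))
```

Call:
{"op": "send_rows", "data": {
  "deltas": [
    [0.396, 0.04, -0.02, 0, 0, 0, -0.02],
    [0.396, 0.09, -0.045, 0, 0, 0, -0.045],
    [0.396, 0.15, -0.075, 0, 0, 0, -0.07],
    [0.396, 0.21, -0.105, 0, 0, 0, -0.1],
    [0.396, 0.28, -0.14, 0, 0, 0, -0.13],
    [0.396, 0.35, -0.175, 0, 0, 0, -0.16],
    [0.396, 0.41, -0.205, 0, 0, 0, -0.185],
    [0.396, 0.46, -0.23, 0, 0, 0, -0.21],
    [0.396, 0.51, -0.25, 0, 0, 0, -0.225],
    [0.396, 0.533, -0.265, 0, 0, 0, -0.236],
    [0.396, 0.533, -0.265, 0, 0, 0, -0.236],
    [0.396, 0.533, -0.265, 0, 0, 0, -0.236],
    [0.396, 0.533, -0.265, 0, 0, 0, -0.236]
  ]
}}

```text
clock: 22.0
tcp_pos: [0.5006, -0.071, 0.0927]
orientation: [2.223, 2.22, -0.001]
contact_force: [-0.4, 0.4, -2.8]
grip_width: 0.0338
```

```bash
cat > m3.py <<'E'
from tw import *
import sys
f=grab('wrist',sys.argv[1]);o=r.get_obs();Rm=R.from_rotvec(o['orientation']).as_matrix();print(o['tcp_pos'],o['grip_width'],o['contact_force'],o['clock'])
print(delta((.501,-.0704,.018),np.array([[0,1,0],[1,0,0],[0,0,-1.]])))
p=f['pixels'].astype(int);g=p.max(2);s=p.max(2)-p.min(2)
for x in(.088,.100): print('exp',x,proj(f,o['tcp_pos']+Rm@np.array([x,0,-.026])))
print('stem exp',proj(f,(.501,.0176,.064)),proj(f,(.501,.0176,.024)))
hsv=cv2.cvtColor(f['pixels'],cv2.COLOR_RGB2HSV);bm=cv2.inRange(hsv,(12,90,60),(32,255,255))
for q in blobs(f,(12,90,60),(32,255,255),40): print('brass',cv2.boundingRect(q))
for yy in range(2,122,10):
    b=np.where(bm[yy,150:370])[0]+150
    d=np.where((g[yy,150:370]>90)&(s[yy,150:370]<30))[0]+150
    sp=lambda d:[(int(q[0]),int(q[-1])) for q in np.split(d,np.where(np.diff(d)>2)[0]+1) if len(q)>2]
    print(yy,'brass',sp(b),'grey',sp(d))
E
python3 m3.py w20; python3 m2.py w21|head -9
```

```text
[ 0.50058729 -0.07093305  0.092752  ] 0.03398876485457333 [ 0.19549168  0.6381616  -0.71220352] 22.05
(array([0.0037, 0.0029, 0.4983]), array([-0.0001,  0.0001, -0.0003]))
exp 0.088 [257.55758155  59.39327391]
exp 0.1 [257.52131155  23.22179036]
stem exp [258.13606    62.0274888] [258.01704901  63.80909001]
brass (216, 11, 84, 102)
2 brass [] grey [(160, 344)]
12 brass [(249, 271)] grey [(162, 246), (272, 344)]
22 brass [(228, 288)] grey [(163, 227), (289, 345)]
32 brass [(220, 297)] grey [(165, 219), (298, 345)]
42 brass [(216, 299)] grey [(167, 215), (301, 345)]
52 brass [(217, 298)] grey [(168, 216), (301, 345)]
62 brass [(218, 297)] grey [(170, 217), (300, 345)]
72 brass [(219, 296)] grey [(172, 218), (299, 345)]
82 brass [(220, 295)] grey [(173, 219), (297, 346)]
92 brass [(221, 294)] grey [(175, 220), (297, 346)]
102 brass [(230, 286)] grey [(177, 228), (288, 293), (296, 346)]
112 brass [] grey [(178, 250), (265, 292), (295, 346)]
[ 0.50062825 -0.07085631  0.09278609] 0.033953546135205015 [ 0.12281953  0.44313151 -0.61299104] 22.1
green (210, 123, 16, 69)
123 dark [] green (np.int64(210), np.int64(210), 1) white (np.int64(130), np.int64(329))
129 dark [] green (np.int64(210), np.int64(225), 16) white (np.int64(130), np.int64(329))
135 dark [210 211 212 213 214 215 216 217 218] green (np.int64(218), np.int64(225), 8) white (np.int64(130), np.int64(329))
141 dark [211 212 213 214 215 216 217 218] green (np.int64(210), np.int64(225), 8) white (np.int64(131), np.int64(329))
147 dark [213 214 215 216 217] green (np.int64(209), np.int64(224), 12) white (np.int64(131), np.int64(306))
153 dark [214 215 216 217] green (np.int64(209), np.int64(224), 12) white (np.int64(132), np.int64(306))
159 dark [214 215 216 217 218] green (np.int64(209), np.int64(224), 11) white (np.int64(132), np.int64(305))
```

The stem top (column 258, row 62) lies midway between the tips (inner edges 217 and 298 at row 59), and the needle is still on the mark. Lowering vertically over the stem.

Call:
{"op": "send_rows", "data": {
  "deltas": [
    [0.396, 0.004, 0.003, 0.02, 0, 0, 0],
    [0.396, 0.004, 0.003, 0.06, 0, 0, 0],
    [0.396, 0.004, 0.003, 0.12, 0, 0, 0],
    [0.396, 0.004, 0.003, 0.18, 0, 0, 0],
    [0.396, 0.004, 0.003, 0.24, 0, 0, 0],
    [0.396, 0.004, 0.003, 0.3, 0, 0, 0],
    [0.396, 0.004, 0.003, 0.36, 0, 0, 0],
    [0.396, 0.004, 0.003, 0.42, 0, 0, 0],
    [0.396, 0.004, 0.003, 0.46, 0, 0, 0],
    [0.396, 0.004, 0.003, 0.485, 0, 0, 0],
    [0.396, 0.004, 0.003, 0.498, 0, 0, 0],
    [0.396, 0.004, 0.003, 0.498, 0, 0, 0],
    [0.396, 0.004, 0.003, 0.498, 0, 0, 0],
    [0.396, 0.004, 0.003, 0.498, 0, 0, 0]
  ]
}}

```text
clock: 23.27
tcp_pos: [0.5017, -0.0696, 0.0185]
orientation: [2.22, 2.222, 0.001]
contact_force: [-0.2, 0.8, -1.3]
grip_width: 0.0339
```

```bash
python3 m3.py w22; python3 m2.py w23|head -12
python3 - <<'E'
from tw import *
s=grab('scene','s23');hsv=cv2.cvtColor(s['pixels'],cv2.COLOR_RGB2HSV)
for z in(.064,.044,.024): print(z,proj(s,(.501,.0176,z)))
for q in blobs(s,(12,90,60),(32,255,255),3): print('brass',cv2.boundingRect(q))
u=proj(s,(.501,.0176,.044)).astype(int)
for y in range(u[1]-16,u[1]+12,2): print(y,' '.join('%d,%d'%(hsv[y,x,1],hsv[y,x,2]) for x in range(u[0]-20,u[0]+20,3)))
# tube/other stays: top view comparison
t=grab('top','t23');a=load('t0')['pixels'].astype(int)
d=(np.abs(a-t['pixels'].astype(int)).max(2)>60).astype(np.uint8)
n,l,st,ce=cv2.connectedComponentsWithStats(cv2.morphologyEx(d,cv2.MORPH_OPEN,np.ones((3,3))))
print([tuple(map(int,x)) for x in st[1:]])
E
```

```text
[ 0.50165325 -0.06959057  0.01849473] 0.033941422122223716 [ 0.232656    0.02009576 -1.52401485] 23.3167
(array([-0.0054, -0.0044,  0.0033]), array([ 0.0003, -0.    ,  0.0003]))
exp 0.088 [257.56887187  59.37911831]
exp 0.1 [257.53836394  23.20133249]
stem exp [255.94748679  59.92151188] [256.23951897  63.14414378]
brass (187, 0, 141, 127)
2 brass [(209, 303)] grey [(150, 208), (304, 369)]
12 brass [(202, 312)] grey [(150, 201), (313, 369)]
22 brass [(195, 198), (213, 302)] grey [(150, 194), (199, 211), (303, 316), (319, 369)]
32 brass [(192, 198), (215, 300), (317, 322)] grey [(150, 190), (199, 214), (302, 316), (323, 369)]
42 brass [(188, 199), (216, 299), (316, 325)] grey [(150, 187), (200, 215), (302, 314), (326, 369)]
52 brass [(188, 200), (217, 298), (315, 326)] grey [(150, 186), (201, 216), (300, 313), (328, 369)]
62 brass [(187, 201), (218, 297), (314, 326)] grey [(150, 186), (202, 217), (299, 312), (328, 369)]
72 brass [(189, 202), (219, 296), (313, 325)] grey [(150, 187), (203, 218), (298, 311), (327, 369)]
82 brass [(191, 203), (220, 295), (311, 323)] grey [(150, 190), (20
[... 2747 characters left out ...]
7,192 104,167 22,188 174,201 184,231 139,238 2,242 3,246 2,246 4,246
198 7,226 6,225 5,225 7,213 174,174 179,212 112,205 178,206 178,222 181,233 14,232 3,246 3,246 3,246
200 5,226 6,226 5,224 7,222 164,190 183,227 177,236 182,219 178,236 182,228 12,229 3,246 3,246 4,245
202 5,199 5,226 6,225 5,226 51,186 174,212 183,229 182,221 176,239 129,228 1,243 3,247 3,245 6,226
[(260, 179, 53, 61, 1461), (321, 204, 22, 24, 248), (321, 207, 3, 3, 9), (248, 209, 25, 24, 396), (308, 215, 6, 7, 40), (325, 223, 4, 7, 22), (192, 224, 20, 19, 286), (330, 235, 12, 32, 185), (329, 238, 3, 5, 15), (187, 247, 102, 137, 8353), (429, 339, 4, 9, 30), (278, 345, 4, 15, 49), (283, 363, 6, 21, 82), (226, 382, 3, 2, 6)]
```

Call:
{"op": "send_rows", "data": {
  "deltas": [
    [0.396, -0.004, -0.003, 0.002, 0, 0, 0],
    [0.396, -0.004, -0.003, 0.002, 0, 0, 0],
    [0.396, -0.004, -0.003, 0.002, 0, 0, 0],
    [0.396, -0.004, -0.003, 0.002, 0, 0, 0],
    [0.396, -0.004, -0.003, 0.002, 0, 0, 0],
    [0.396, -0.004, -0.003, 0.002, 0, 0, 0]
  ]
}}

```text
clock: 23.97
tcp_pos: [0.5009, -0.0702, 0.0178]
orientation: [-2.22, -2.223, -0.0]
contact_force: [-0.4, -0.6, -1.5]
grip_width: 0.0342
```

```bash
python3 m3.py w24 | head -9; python3 m2.py w25|sed -n '1,2p;6,9p'
python3 - <<'E'
from tw import *
s=grab('scene','s25');w=load('w24');o=r.get_obs()
for x in(-.0175,.0175):
  for y in(.012,.0): print('tip',x,y,[proj(s,(.501+x,.0176+y,z)).round(1).tolist() for z in(.039,.049)])
hsv=cv2.cvtColor(s['pixels'],cv2.COLOR_RGB2HSV)
for y in range(176,204): print(y,' '.join('%s%3d'%('b' if hsv[y,x,1]>90 else ' ',hsv[y,x,2]) for x in range(248,296,2)))
# tip ends in wrist image: grey arm column profile
p=w['pixels'].astype(int)
print([p[y,206].tolist() for y in range(8,28,2)])
for z in(-.016,-.021,-.026,-.031): print(z,[proj(w,o['tcp_pos']+R.from_rotvec(o['orientation']).as_matrix()@np.array([.1,yy,z])).round(1).tolist() for yy in(-.0155,-.0205)])
E
```

```text
[ 0.50084244 -0.07015198  0.0177812 ] 0.03406673695721162 [ 0.10580471 -0.59162956 -0.90783627] 24.0167
(array([-0.0017,  0.001 , -0.0015]), array([-0.    , -0.    ,  0.0004]))
exp 0.088 [257.58221308  59.38212735]
exp 0.1 [257.54998843  23.21065939]
stem exp [258.46600621  57.92086123] [258.1826665   61.68201343]
brass (189, 0, 141, 127)
2 brass [(210, 307)] grey [(150, 208), (308, 369)]
12 brass [(202, 316)] grey [(150, 201), (317, 369)]
22 brass [(196, 198), (213, 302), (317, 321)] grey [(150, 195), (199, 211), (303, 316), (323, 369)]
[ 0.50084968 -0.07017765  0.01778985] 0.03407943794707923 [ 0.21557683 -0.94675467 -1.21795251] 24.0667
green (210, 123, 16, 69)
141 dark [211 212 213 214 215 216 217 218] green (np.int64(209), np.int64(225), 9) white (np.int64(131), np.int64(329))
147 dark [213 214 215 216 217] green (np.int64(209), np.int64(224), 12) white (np.int64(131), np.int64(329))
153 dark [214 215 216 217] green (np.int64(209), np.int64(224), 12) white (np.int64(132), np.int64(329))
159 dark [214 215 216 217 218] green (np.int64(209), np.int64(224), 12) white (np.int64(132),
[... 3305 characters left out ...]
200   97
201  213  225  225  225  225  224  183 b200 b223 b234 b228 b219 b237 b239 b231  221  246  246  246  246  239  218  190   88
202  182  214  226  225  224  225  201 b187 b210 b224 b228 b222 b237 b239 b228  231  247  247  246  241  227  208  186   79
203  164  191  215  226  226  225  223  197 b201 b211 b226 b227 b235 b234  229  242  248  247  246  229  211  202  172   69
[[200, 168, 99], [202, 169, 101], [200, 169, 101], [201, 169, 99], [200, 170, 98], [197, 168, 104], [191, 190, 184], [187, 187, 183], [188, 187, 183], [188, 185, 182]]
-0.016 [[217.0, 26.9], [203.9, 26.9]]
-0.021 [[215.5, 25.2], [201.9, 25.2]]
-0.026 [[213.8, 23.3], [199.7, 23.4]]
-0.031 [[212.1, 21.4], [197.4, 21.4]]
```

Scene and wrist views agree with what I expected: stem top at z ≈ 64 mm, tip ends at about stem mid-height, needle on the mark, stem central. Handing in.

```bash
python3 -c "
from bench import r
print(r.hand_in())"
```

```text
the job is handed in; nothing more can be done
None
```

The disc is home in the seat and released. I handed in at about 24 s, still holding the tweezers at the green mark around the stem.

**Last checks that agreed**
- **Disc:** I picked the smaller brass disc on the blue mat. After I let go, its centre read (0.501, 0.0176), the same as the recess centre. It met contact after the expected 12 mm change in height, and its stem top later showed at about 64 mm in the scene view.
- **Needle:** at mid-scale the needle was at column 215.8 and the mark's centre at 216.6. That is about 0.3 mm off, less once parallax is allowed for.
- **Stem between the tips:** it stood about 0.5 mm or less from midway. The tip ends matched half stem height in the scene view. The wrist force was steady at about 1 N, which is no more than the tweezers' weight.

**What went wrong or disagreed**
- **First squeeze missed:** at the depth I worked out from the text, the fingers closed above the rubber pads and the needle did not move. I opened and regripped 18 mm lower.
- **Opening reading:** it showed about 7 mm on the 10 mm stem. I did not explain this, so I set the final squeeze by the needle rather than by the reading.
- **Tip position:** in the wrist view the tip ends seemed about 1 mm farther forward than expected.
- **Other objects:** I compared top views before and after. The changes were where the arm, disc, tweezers and seat had moved or come into view. The arm hides part of that view, so it does not cover everything.
- **Not viewed as pictures:** my 12 picture views ran out before the final placing, so the last checks are from pixel measurements only.

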